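# Rehang the lift-off door of a sample cabinet

## Task

Take the loose amber-windowed door out of its blue stand and hang it, standing open, on the small white cabinet by lowering both hinge knuckles over the two upright brass pins until it sits fully down; let go of it, then push it shut against the seal. The hinge strip has been slid between 2 and 18 mm outward in its slots and its exact place was not measured, so feel for the pins gently and force nothing; leave the vial in the cabinet and the loose vessels around it undisturbed.

Things in the scene. Friction and masses are not known exactly. Their poses are not given: they have to be found in the camera images.
- cabinet: white sample cabinet, fixed, 110 deep (x) by 108 wide (y) by 152 mm high; origin at the centre of its underside; its open front looks along its own -x and lies at x=-55 mm. A rubber seal stands 8 mm proud of the front (to x=-63 mm) at top, bottom and -y side; the shut door rests on it. A steel hinge strip with two upright brass pins stands on the front near the +y edge.
- hinge_nominal (a point): where the door origin would hang with the hinge strip at the inner end of its slots: cabinet x=-69, y=+30, z=10 mm, cabinet's axes. The strip has been slid from here towards the cabinet's +y side and clamped, anywhere from 2 to 18 mm, unmeasured: the vertical line of both pins lies that far to +y of this point; x and z are true.
- pin_shoulder (a point): centre of the lower pin's foot for the same inner end (the real pins are 2 to 18 mm to +y): shoulder on which the knuckle finally rests, 15 mm above hinge_nominal; the upper shoulder is 100 mm higher. Each pin is round, 7 mm thick and rises 22 mm from its shoulder, the top 2 mm tapering to 6.2 mm.
- door: loose door, 0.18 to 0.28 kg, upright in the stand. Origin on its hinge line, level with the panel's lower edge; z up. Panel (flat, solid; white frame, amber window) along the door's -x from -10 to -92 mm, 10 mm thick (y -5 to 5), 140 mm high. Outside is +y. Centre of mass 45 mm from the hinge line. Grip it across its thickness from above, in the upper third.
- door_hinge (a point): the door's origin. Two steel knuckles on this line: outside 16.6 mm, bore 9 mm, open at both ends, 20 mm long, lower ends 15 and 115 mm above this point. Hung with door x along cabinet x the panel points straight out of the cabinet; from there +90 degrees about z (counter-clockwise from above) shuts it.
- door_edge (a point): middle of the door's free edge: door x=-92, y=0, z=70 mm; axes as the door's. A knob stands 20 mm proud of the outside (+y) face at door x=-84, z=45 mm, 16 mm wide.
- stand: blue stand, fixed, base 110 (x) by 70 (y) by 8 mm, origin under its centre; two rails 60 mm long (x) up to z=34 mm with a 13 mm slot between them along x. The door stands in the slot, panel on the base (z=8 mm), hinge side to the stand's +x, a few mm either way along the slot.
- vial_amber_2: small amber vial, 32 mm thick, 90 mm tall, standing inside the cabinet, to be left alone; origin at the centre of its underside
- cup_red: sample cup with red lid, 60 mm thick, 70 mm tall, standing by, to be left alone; origin at the centre of its underside
- beaker: glass beaker, 66 mm thick, 83 mm tall, standing by, to be left alone; origin at the centre of its underside
- jar_blue: small white jar with blue lid, 28 mm thick, 42 mm tall, standing by, to be left alone; origin at the centre of its underside

How it is judged:
On the way:
1. the door hangs open and upright with both knuckles fully down on the pins (within 3 mm), let go (z of door_hinge in the frame of hinge_nominal between -0.003 and 0.003 m and x of door_hinge in the frame of hinge_nominal between -0.0035 and 0.0035 m and y of door_hinge in the frame of hinge_nominal between 0.0003 and 0.0197 m and angle between door's own z axis and vertical below 0.07 rad and x of door_edge in the frame of hinge_nominal below -0.04 m and contact force between the fingers and door below 0.1 N), for 0.2 s.
At the end, for the whole second after the job is handed in: The door hangs on both pins, fully down (within 3 mm), upright (within 0.07 rad) and shut (within 0.08 rad of parallel to the cabinet's front, about 7 mm at its free edge), at rest and released (z of door_hinge in the frame of hinge_nominal between -0.003 and 0.003 m and x of door_hinge in the frame of hinge_nominal between -0.0035 and 0.0035 m and y of door_hinge in the frame of hinge_nominal between 0.0003 and 0.0197 m and angle between door's own z axis and vertical below 0.07 rad and angle between the x axis of door and the y axis of cabinet, either way round below 0.08 rad and y of door_edge in the frame of hinge_nominal below -0.065 m and linear speed of door below 0.02 m/s); the robot touches nothing.
It fails at once if the door is forced: more than 25 N between door and cabinet (contact force between door and cabinet above 25 N).
It fails at once if a bystander is pushed more than 20 mm (the vial, the red-lidded cup, the beaker or the blue-lidded jar) (distance of any of vial_amber_2, cup_red, beaker, jar_blue from where it was at the start of the episode above 0.02 m).
It also fails if it takes over 72 s, if anything falls off the work surface, if the arm or the gripper's body presses on something with over 40 N, if the wrist force passes 120 N, or if a joint passes its speed limit or range.

## Robot

A 7-joint arm with a two-finger parallel gripper is mounted at the origin on a cart in front of the work surface, level with it; the furniture and walls round the work are solid. World frame = base frame: x ahead of the robot, y to its left, z up, the work surface at z = 0. Lengths are in m, angles in rad, forces in N, time in s.
With the tool pointing down it reaches from about 0.425 to 0.825 m from the base axis. Payload 3.6 kg.
Tool frame: the origin (TCP) lies at the very end of the fingers, on their centre line; the grasp point (between the pads) lies arm.grasp_offset behind it (arm.grasp_offset is the distance from the TCP to the grasp point, in m); y points along the fingers, z is the direction in which the jaws open and shut, and the axes are right-handed (so a half turn about y gives the same grasp; the last joint's range is limited). The gripper opens to 85 mm and grips with 20 to 120 N. Pads are 22 mm wide; open, the fingers measure 114 mm over their backs; the gripper's body (76 mm by 85 mm) begins 54 mm behind the grasp point. The pads swing forward as they close: fully open they stand 13 mm farther back than shut.
Start: joints at [-1.141, 0.615, -0.013, 1.423, 0.008, 1.103, -0.04], TCP at [0.287, 0.583, 0.202] pointing down, gripper open.
Joint ranges: [-3.12, 3.12], [-0.3, 2.06], [-1.34, 1.32], [0.26, 2.42], [-1.36, 4.5], [0.01, 1.98], [-2.84, 2.84]. Speed limits (rad/s): [2.79, 2.79, 3.14, 3.14, 3.14, 3.14, 3.14].

## Interface

Orientations are given as a rotation vector (axis times angle).
In Python, from workcell import arm gives the robot as it stands. The module is installed in compiled form; this text tells all that it offers.
- The arm moves only by the tool play_rows, never from a script. Its argument "motion" is a list of rows, each an object with "jaw": the opening, from 0 (shut) to 1 (fully open); "delta_pos": the shift along the tool's x, y, z scaled (see below), a list of three; "turn": the turn, a rotation vector about the tool's x, y, z scaled (see below), a list of three. A call has exactly 10 rows; each row shifts and turns the pose as measured when the row begins, along the tool's axes as they then stand; what a row does not reach is not made up. The controller multiplies each number of a shift by 0.6 m and each number of a turn by pi/2 rad. A row lasts 1/8 s, in which the tool goes at most 62.5 mm and 10.7 degrees, less where a joint would pass 70% of its speed; a pose out of reach is approached as far as the arm can. A call with a number of a shift or a turn outside -1 to 1 is refused whole. A call with a gripper value outside its range is refused whole. The fingers move at their own pace and stop on an object; the grip force is fixed at half the most. Time passes only in rows, so rows that do not move let the fingers close, or fill a call up. It gives the time, the measured TCP pose, the force and the opening at its end, in the units of the state.
- arm.read_state(): the state, without advancing time (a new reading comes with each control period).
- arm.camera(name): name is "scene" or "top"; returns (picture, depth): 420x560x3 uint8, blue, green, red; 420x560 float32, m along the optical axis (not along the pixel's ray), 0 where there is no reading.
- arm.camera_model(name): a dict with "intrinsics" (3x3 intrinsics, pixels), "camera_from_world" (4x4, takes a point from world to camera coordinates). Camera axes: x right, y up, looking along -z (the intrinsics and any distortion apply to the point x, -y, -z); pixel columns grow to the right and rows downward; lengths in m; the calibration is good to about 2 mm. A picture is of the moment at which its call begins. camera_model takes no time and is no camera call.
- arm.hand_in(): hands the job in, once; it reports no verdict.
The state is a dict: "time": time; "q": joint angles; "joint_velocities": joint speeds; "joint_torque": joint torques, N m; "tcp_pos": TCP position; "tcp_rot": TCP orientation; "ft_force": force on the tool from outside, world axes, zero at the start; "ft_torque": the same for the moment, N m; "finger_gap": opening from 0.0 (shut) to 1.0 (fully open).
Only numpy, scipy, OpenCV 4.12 (cv2) and the standard library are available. Lean on these libraries where they do the work, as an engineer would, in place of code of your own. Each camera call takes 0.05 s, during which the arm holds its last target.

## Working session

There is one attempt and no reset: what is moved stays moved. The work goes in short steps, Python scripts to look and compute and a tool call to move; the robot and the scene stay as the last step left them, time stands still between calls to the robot, and variables do not carry over. Pictures are saved under pics/ and viewed, and the job is handed in when it is done.

Besides the shell and the picture viewer there is one more tool, called after "Emit:" in YAML: its name, and indented under it one key for each argument. play_rows: Moves the arm, as the interface text tells. Shifts and turns lie within -1 to 1; 1 stands for 0.6 m of shift or pi/2 rad of turn. Its arguments: {"type":"object","properties":{"motion":{"type":"array"}},"required":["motion"]}

```bash
mkdir -p pics
cat > h.py <<'E'
from workcell import arm
import numpy as np, cv2
from scipy.spatial.transform import Rotation as R
def w2p(n,P):
    m=arm.camera_model(n);T=np.array(m["camera_from_world"]);K=np.array(m["intrinsics"])
    P=np.atleast_2d(P);c=P@T[:3,:3].T+T[:3,3];c=c*[1,-1,-1];u=c@K.T
    return u[:,:2]/u[:,2:]
def p2w(n,u,v,d):
    m=arm.camera_model(n);T=np.array(m["camera_from_world"]);K=np.array(m["intrinsics"])
    u=np.asarray(u,float);v=np.asarray(v,float);d=np.asarray(d,float)
    c=np.stack([(u-K[0,2])/K[0,0]*d,-(v-K[1,2])/K[1,1]*d,-d],-1)
    return (c-T[:3,3])@T[:3,:3]
def pz(n,u,v,z):
    a=p2w(n,u,v,1.0);b=p2w(n,u,v,2.0);t=(z-a[2])/(b-a)[2];return a+t*(b-a)
def snap(n,tag):
    im,d=arm.camera(n);cv2.imwrite(f"pics/{tag}.png",im);np.save(f"pics/{tag}.npy",d);return im,d
E
python3 - <<'E'
from h import *
for n in("scene","top"):
    snap(n,n+"0");print(arm.camera_model(n))
s=arm.read_state();print(s,arm.grasp_offset)
print(R.from_rotvec(s["tcp_rot"]).as_matrix())
E
```

```text
{'intrinsics': array([[480.69070491,   0.        , 277.79654281],
       [  0.        , 480.69070491, 217.17010635],
       [  0.        ,   0.        ,   1.        ]]), 'camera_from_world': array([[-0.94296394,  0.3327487 ,  0.0098645 ,  0.52234098],
       [-0.28986905, -0.83529856,  0.46717475,  0.14515652],
       [ 0.16369159,  0.43766953,  0.88410997, -1.46401481],
       [ 0.        ,  0.        ,  0.        ,  1.        ]])}
{'intrinsics': array([[390.30213645,   0.        , 274.78927634],
       [  0.        , 390.30213645, 204.19351478],
       [  0.        ,   0.        ,   1.        ]]), 'camera_from_world': array([[-0.53522747, -0.8446968 , -0.00434279,  0.28540495],
       [ 0.8147023 , -0.51756644,  0.26150553, -0.4768298 ],
       [-0.22314056,  0.13642686,  0.96519221, -0.788697  ],
       [ 0.        ,  0.        ,  0.        ,  1.        ]])}
{'time': 0.1, 'q': array([-1.14053334,  0.61578735, -0.01265612,  1.42474472,  0.00809695,
        1.1033951 , -0.04037939]), 'joint_velocities': array([ 0.0002702 , -0.00321856,  0.00093754, -0.00418005,  0.00013727,
       -0.00143649,  0.00096544]), 'joint_torque': array([ 1.40974913e-03, -4.70385933e+01,  2.60254601e-01, -1.71571094e+01,
        1.00742932e-02,  5.86460155e-03,  2.18119197e-06]), 'tcp_pos': array([0.28631677, 0.58270446, 0.20137475]), 'tcp_rot': array([-1.54320801,  0.35860118, -0.35778626]), 'ft_force': array([-0.37626204,  0.12653578,  0.8259039 ]), 'ft_torque': array([ 0.01658328,  0.05378414, -0.00874573]), 'finger_gap': 0.9945794052679733} 0.0187
[[ 8.97536510e-01 -1.00547069e-03  4.40939001e-01]
 [-4.40940148e-01 -2.05185666e-03  8.97534164e-01]
 [ 2.29933313e-06 -9.99997389e-01 -2.28496865e-03]]
```

View pics/scene0.png

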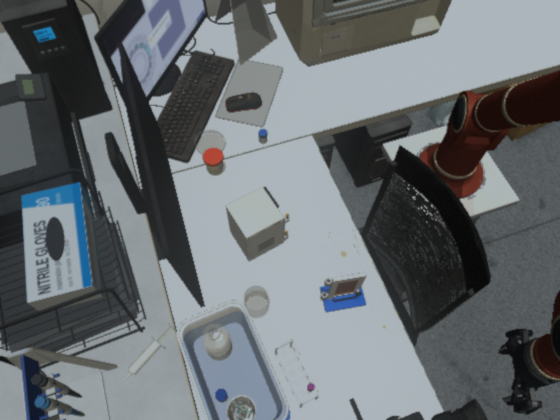

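View pics/top0.png

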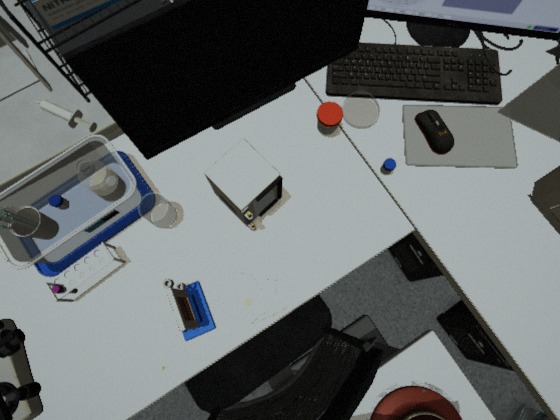

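Run:
```python
import cv2
t=cv2.imread("pics/top0.png");s=cv2.imread("pics/scene0.png")
cv2.imwrite("pics/t_cab.png",cv2.resize(t[130:240,190:310],None,fx=6,fy=5.4*6/5.4*.9,interpolation=cv2.INTER_CUBIC) if 0 else cv2.resize(t[135:235,195:295],None,fx=6,fy=6,interpolation=cv2.INTER_CUBIC))
cv2.imwrite("pics/t_door.png",cv2.resize(t[265:345,145:225],None,fx=7,fy=7,interpolation=cv2.INTER_CUBIC))
cv2.imwrite("pics/s_cab.png",cv2.resize(s[180:265,215:300],None,fx=7,fy=7,interpolation=cv2.INTER_CUBIC))
cv2.imwrite("pics/s_door.png",cv2.resize(s[260:320,310:380],None,fx=8,fy=8,interpolation=cv2.INTER_CUBIC))
```

```text
(no output)
```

View pics/t_cab.png

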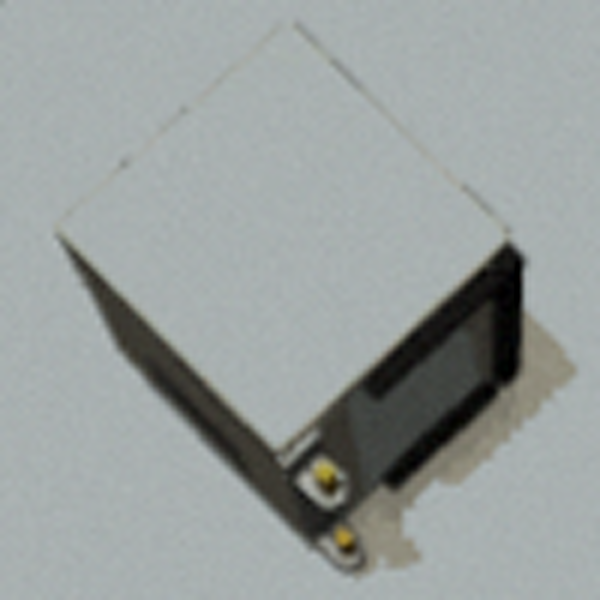

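View pics/t_door.png

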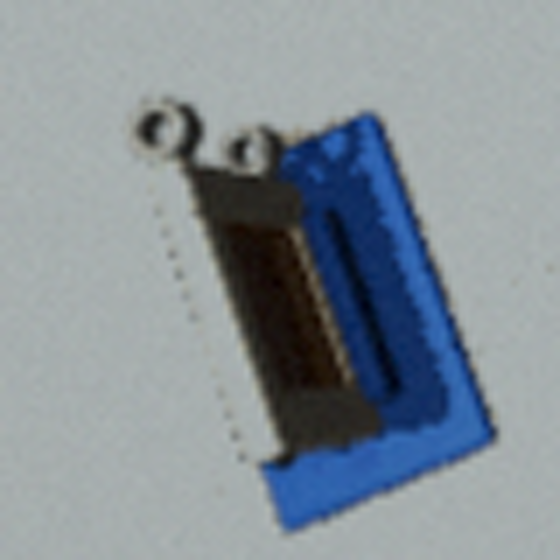

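View pics/s_cab.png

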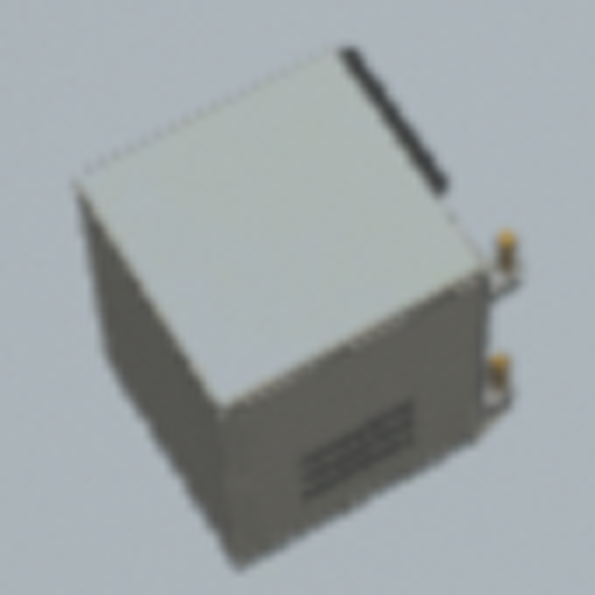

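View pics/s_door.png

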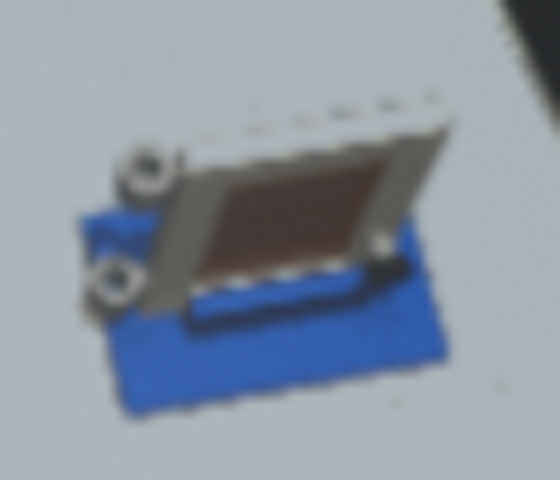

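```bash
cat > fit.py <<'E'
from h import *
from scipy.optimize import least_squares
f=lambda o,s,l:[((a+.5)/s-.5+o[0],(b+.5)/s-.5+o[1]) for a,b in l]
# cabinet: FmY, FpY, BmY, BpY ; pins upper,lower top
C=np.array([[-55,-54,152],[-55,54,152],[55,-54,152],[55,54,152]])/1e3
tp=f((195,135),6,[(510,236),(280,455),(295,20),(57,232),(326,466),(345,534)])
sp=f((215,180),7,[(340,48),(485,265),(78,182),(228,405),(507,236),(500,360)])
def pts(p):
    x,y,a,s=p;L=np.vstack([C,[-.069,.03+s,.147],[-.069,.03+s,.047]])
    c,n=np.cos(a),np.sin(a);return np.c_[c*L[:,0]-n*L[:,1]+x,n*L[:,0]+c*L[:,1]+y,L[:,2]]
def fun(p):
    P=pts(p[:4]);return np.r_[(w2p("top",P)-tp).ravel(),(w2p("scene",P)-sp-0).ravel()]
if __name__=="__main__":
    m=pz("top",*np.mean(tp[:4],0),.152);print(m)
    best=min((least_squares(fun,[m[0],m[1],a,.01],x_scale=[.01,.01,.1,.01]) for a in np.arange(0,6.3,.7)),key=lambda r:r.cost)
    print(best.x,best.cost);print(best.fun.reshape(-1,2).round(2))
    np.save("cab.npy",best.x)
    # door
    td=f((145,265),7,[(162,128),(253,150)]);sd=f((310,260),8,[(150,170),(117,280)])
    for z,a,b in((.143,td[0],sd[0]),(.043,td[1],sd[1])): print(pz("top",*a,z),pz("scene",*b,z))
    ts=f((145,265),7,[(370,112),(495,435),(288,530)]);ss=f((310,260),8,[(83,215),(447,360),(130,415)])
    for a in ts:print("t",pz("top",*a,.008))
    for a in ss:print("s",pz("scene",*a,.008))
    for n,(u0,v0,u1,v1) in(("top",(145,265,225,345)),("scene",(310,260,380,320))):
        d=np.load(f"pics/{n}0.npy");v,u=np.mgrid[v0:v1,u0:u1]
        P=p2w(n,u.ravel(),v.ravel(),d[v0:v1,u0:u1].ravel());ok=(P[:,2]>.138)
        print(n,ok.sum());Q=P[ok];print(np.c_[u.ravel()[ok],v.ravel()[ok],Q.round(4)][::max(1,len(Q)//25)])
    for nm,(u,v) in dict(cup=(330,113),beaker=(162,205),jar=(389,165)).items(): print(nm,pz("top",u,v,.07))
E
python3 fit.py
```

```text
[0.62300549 0.01935984 0.152     ]
[0.62487029 0.020639   0.20589645 0.01463778] 9.737169937589641
[[ 0.18  0.35]
 [-1.23  0.51]
 [-1.56 -0.04]
 [-1.5  -0.61]
 [-0.28  1.04]
 [-0.31  0.57]
 [-0.49 -1.38]
 [ 0.49 -0.99]
 [-0.28 -1.64]
 [-0.85 -0.7 ]
 [ 0.07 -1.22]
 [ 0.08 -1.45]]
[0.51585721 0.24800025 0.143     ] [0.51816721 0.25482988 0.143     ]
[0.51551493 0.24741202 0.043     ] [0.51848988 0.25489565 0.043     ]
t [0.5122439  0.21641115 0.008     ]
t [0.40639584 0.23194204 0.008     ]
t [0.41623656 0.2991676  0.008     ]
s [0.51311695 0.2203986  0.008     ]
s [0.41936212 0.30576402 0.008     ]
s [0.52401445 0.28866212 0.008     ]
top 358
[[2.130e+02 2.650e+02 3.652e-01 1.019e-01 8.872e-01]
 [1.690e+02 2.800e+02 5.196e-01 2.438e-01 1.411e-01]
 [1.640e+02 2.830e+02 5.194e-01 2.540e-01 1.430e-01]
 [1.680e+02 2.850e+02 5.126e-01 2.499e-01 1.405e-01]
 [1.680e+02 2.870e+02 5.094e-01 2.517e-01 1.403e-01]
 [1.670e+02 2.900e+02 5.041e-01 2.543e-01 1.480e-01]
 [1.680e+02 2.920e+02 5.002e-01 2.548e-01 1.463e-01]
 [1.680e+02 2.940e+02 4.971e-01 2.566e-01 1.458e-01]
 [2.180e+02 2.950e+02 3.65
[... 1989 characters left out ...]
00e+02 2.7900e+02 4.7750e-01 2.6540e-01 1.4590e-01]
 [3.2600e+02 2.8000e+02 5.2230e-01 2.5080e-01 1.4200e-01]
 [3.3600e+02 2.8000e+02 5.0040e-01 2.5930e-01 1.4410e-01]
 [3.4400e+02 2.8000e+02 4.8120e-01 2.6410e-01 1.3940e-01]
 [3.3200e+02 2.8100e+02 5.0960e-01 2.5760e-01 1.4110e-01]
 [3.4000e+02 2.8100e+02 4.9150e-01 2.6370e-01 1.4060e-01]
 [3.3600e+02 2.8200e+02 5.0080e-01 2.6210e-01 1.3810e-01]
 [3.2700e+02 2.8400e+02 5.2310e-01 2.5990e-01 1.3860e-01]
 [3.7100e+02 2.9700e+02 7.7430e-01 5.8820e-01 1.2214e+00]
 [3.1300e+02 3.1300e+02 7.7430e-01 5.8820e-01 1.2214e+00]]
cup [ 0.67034385 -0.23849526  0.07      ]
beaker [0.68392331 0.19402381 0.07      ]
jar [ 0.49416395 -0.27669209  0.07      ]
```

```bash
cat >> h.py <<'E'
def plan(goal,yaw):
    "tool x yaw; prints total scaled delta"
    s=arm.read_state();M=R.from_rotvec(s["tcp_rot"]).as_matrix()
    d=M.T@(np.array(goal)-s["tcp_pos"])
    G=np.array([[np.cos(yaw),0,-np.sin(yaw)],[np.sin(yaw),0,np.cos(yaw)],[0,-1,0]])
    r=R.from_matrix(M.T@G).as_rotvec()
    print("t",round(s["time"],2),"tcp",s["tcp_pos"].round(4),"yaw",round(np.arctan2(M[1,0],M[0,0]),4),"F",s["ft_force"].round(2),"gap",round(s["finger_gap"],3))
    print("shift",(d/.6).round(4),"turn",(r/(np.pi/2)).round(4))
E
python3 -c "
from h import *
plan([.475,.258,.205],-.155)"
```

```text
t 0.1 tcp [0.2863 0.5827 0.2014] yaw -0.4566 F [-0.38  0.13  0.83] gap 0.995
shift [ 0.5209 -0.0052 -0.3471] turn [ 0.0014 -0.192  -0.0002]
```

Emit:
play_rows:
  motion:
    - {"jaw": 1, "delta_pos": [0.074, -0.001, -0.05], "turn": [0, 0, 0]}
    - {"jaw": 1, "delta_pos": [0.074, -0.001, -0.05], "turn": [0, 0, 0]}
    - {"jaw": 1, "delta_pos": [0.074, -0.001, -0.05], "turn": [0, 0, 0]}
    - {"jaw": 1, "delta_pos": [0.074, -0.001, -0.05], "turn": [0, 0, 0]}
    - {"jaw": 1, "delta_pos": [0.074, -0.001, -0.05], "turn": [0, 0, 0]}
    - {"jaw": 1, "delta_pos": [0.074, -0.001, -0.05], "turn": [0, 0, 0]}
    - {"jaw": 1, "delta_pos": [0.074, -0.001, -0.05], "turn": [0, 0, 0]}
    - {"jaw": 1, "delta_pos": [0, 0, 0], "turn": [0, -0.09, 0]}
    - {"jaw": 1, "delta_pos": [0, 0, 0], "turn": [0, -0.09, 0]}
    - {"jaw": 1, "delta_pos": [0, 0, 0], "turn": [0, 0, 0]}

```text
time: 1.35
tcp_pos: [0.4766, 0.2441, 0.2002]
tcp_rot: [-1.577, 0.138, -0.126]
ft_force: [0.1, 0.6, 0.3]
finger_gap: 0.999
```

Run:
```python
from h import *
for n in("scene","top"):
    im,d=snap(n,n+"1")
    s=arm.read_state();p=s["tcp_pos"];M=R.from_rotvec(s["tcp_rot"]).as_matrix()
    u=w2p(n,np.array([p,p+M@[0,0,.04],p-M@[0,0,.04]]));print(n,u)
    a,b=u[0].astype(int);x0,y0=a-45,b-35
    cv2.imwrite(f"pics/{n}1c.png",cv2.resize(im[y0:y0+75,x0:x0+95],None,fx=8,fy=8,interpolation=cv2.INTER_CUBIC));print(x0,y0)
plan([.475,.258,.205],-.155)
```

```text
scene [[345.99474724 262.34427535]
 [350.14491664 278.6459686 ]
 [341.97786329 246.56612181]]
300 227
top [[171.27297689 299.45497384]
 [149.07402751 308.81507081]
 [193.24055773 290.19243249]]
126 264
t 1.45 tcp [0.4763 0.2448 0.2003] yaw -0.1675 F [-0.11 -0.44  0.21] gap 0.997
shift [-0.0059 -0.008   0.0212] turn [ 0.0064 -0.0079 -0.0042]
```

View pics/scene1c.png

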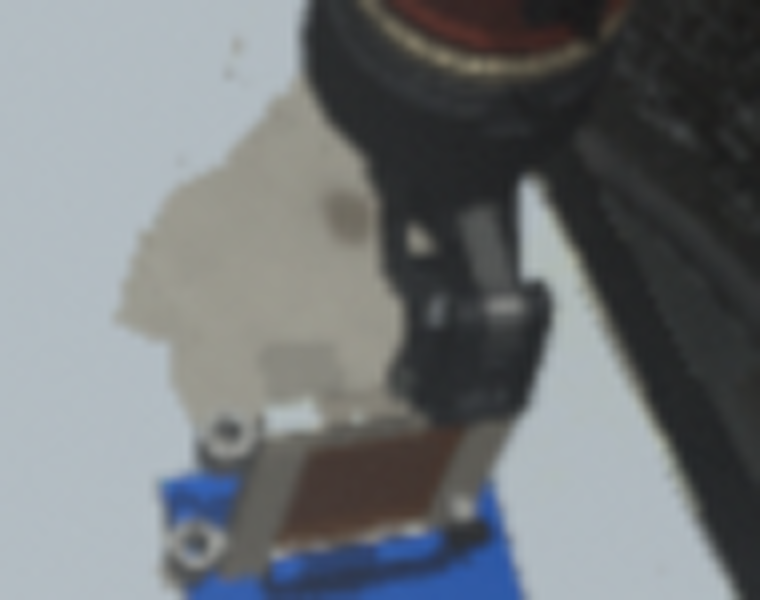

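View pics/top1c.png

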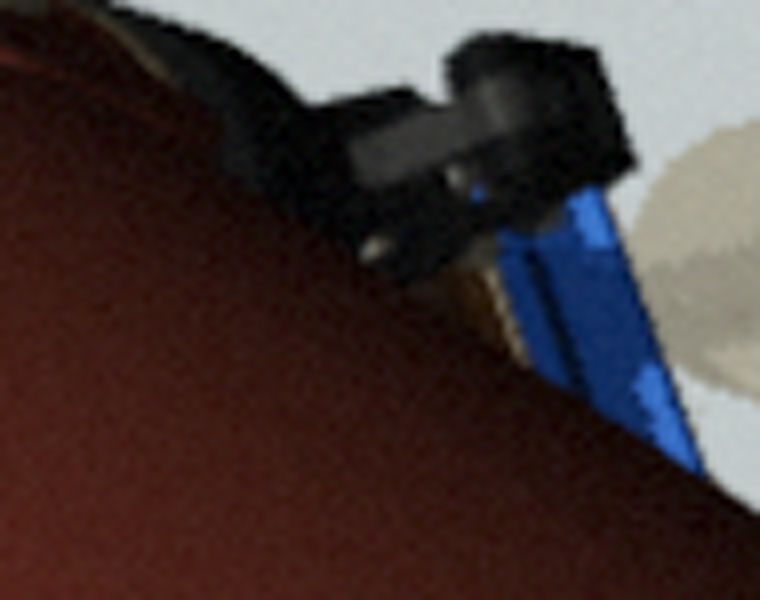

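Run:
```python
from h import *
s=arm.read_state();p=s["tcp_pos"];M=R.from_rotvec(s["tcp_rot"]).as_matrix()
for n,o in(("scene",(300,227)),("top",(126,264))):
    T=arm.camera_model(n)["camera_from_world"];print(n,"cam",-T[:3,:3].T@T[:3,3])
    for sx in(-1,1):
      for z in (.0425,.057,-.0425,-.057):
        q=p+M@[sx*.011,-.013,z];u=w2p(n,q)[0];print(sx,z,((u-o)*8+3.5).round(0))
```

```text
scene cam [0.774272   0.58819542 1.221384  ]
-1 0.0425 [453. 404.]
-1 0.057 [466. 453.]
-1 -0.0425 [381. 129.]
-1 -0.057 [369.  84.]
1 0.0425 [376. 416.]
1 0.057 [388. 465.]
1 -0.0425 [307. 141.]
1 -0.057 [295.  96.]
top cam [0.36524062 0.101889   0.88717728]
-1 0.0425 [172. 417.]
-1 0.057 [106. 445.]
-1 -0.0425 [557. 254.]
-1 -0.057 [621. 227.]
1 0.0425 [140. 316.]
1 0.057 [ 74. 344.]
1 -0.0425 [522. 156.]
1 -0.057 [586. 129.]
```

Emit:
play_rows:
  motion:
    - {"jaw": 0, "delta_pos": [0, 0, 0], "turn": [0, 0, 0]}
    - {"jaw": 0, "delta_pos": [0, 0, 0], "turn": [0, 0, 0]}
    - {"jaw": 0, "delta_pos": [0, 0, 0], "turn": [0, 0, 0]}
    - {"jaw": 0, "delta_pos": [0, 0, 0], "turn": [0, 0, 0]}
    - {"jaw": 0, "delta_pos": [0, 0, 0], "turn": [0, 0, 0]}
    - {"jaw": 0, "delta_pos": [0, 0, 0], "turn": [0, 0, 0]}
    - {"jaw": 0, "delta_pos": [0, 0, 0], "turn": [0, 0, 0]}
    - {"jaw": 0, "delta_pos": [0, 0, 0], "turn": [0, 0, 0]}
    - {"jaw": 0, "delta_pos": [0, 0, 0], "turn": [0, 0, 0]}
    - {"jaw": 0, "delta_pos": [0, 0, 0], "turn": [0, 0, 0]}

```text
time: 2.7
tcp_pos: [0.4756, 0.2462, 0.2002]
tcp_rot: [-1.576, 0.138, -0.126]
ft_force: [-0.1, 0.3, 0.1]
finger_gap: -0.0
```

Run:
```python
from h import *
for n,o in(("scene",(300,227)),("top",(126,264))):
    im,d=snap(n,n+"2")
    s=arm.read_state();p=s["tcp_pos"];M=R.from_rotvec(s["tcp_rot"]).as_matrix()
    x0,y0=o;print(n)
    for sx in(-1,0,1):print(((w2p(n,p+M@[sx*.011,0,0])[0]-o)*8+3.5).round(0))
    cv2.imwrite(f"pics/{n}2c.png",cv2.resize(im[y0:y0+75,x0:x0+95],None,fx=8,fy=8,interpolation=cv2.INTER_CUBIC))
    v,u=np.mgrid[y0:y0+75,x0:x0+95];P=p2w(n,u,v,d[y0:y0+75,x0:x0+95])
    # points near tool
    ok=(d[y0:y0+75,x0:x0+95]>.3)&(np.linalg.norm(P[...,:2]-p[:2],axis=-1)<.05)&(P[...,2]>.17)
    Q=(P[ok]-p)@M
    for y in range(-100,30,10):
        q=Q[(Q[:,1]>y/1e3)&(Q[:,1]<(y+10)/1e3)]
        if len(q):print(y,len(q),q.min(0).round(3),q.max(0).round(3))
plan([.475,.258,.205],-.155)
```

```text
scene
[414. 285.]
[377. 291.]
[339. 297.]
-100 25 [ 0.009 -0.1   -0.002] [ 0.019 -0.09   0.047]
-90 41 [-0.002 -0.089 -0.004] [ 0.017 -0.08   0.039]
-80 15 [ 0.008 -0.08  -0.007] [ 0.016 -0.072  0.029]
-70 6 [ 0.009 -0.07  -0.005] [ 0.015 -0.063  0.015]
-60 11 [ 0.008 -0.059 -0.005] [ 0.013 -0.051  0.015]
-50 12 [ 0.008 -0.048 -0.005] [ 0.013 -0.04   0.015]
-40 9 [ 0.009 -0.039 -0.003] [ 0.013 -0.031  0.012]
-30 1 [ 0.01  -0.029  0.008] [ 0.01  -0.029  0.008]
top
[379. 343.]
[362. 294.]
[346. 245.]
-100 26 [-0.011 -0.1   -0.048] [-0.002 -0.09  -0.029]
-90 35 [-0.012 -0.089 -0.044] [-0.002 -0.08  -0.021]
-80 8 [-0.013 -0.08  -0.031] [-0.007 -0.075 -0.019]
-60 2 [-0.006 -0.06  -0.016] [-0.006 -0.054 -0.015]
t 2.8 tcp [0.4756 0.2461 0.2002] yaw -0.1678 F [ 0.37 -0.97  0.22] gap -0.002
shift [-0.0043 -0.0082  0.0192] turn [ 0.0065 -0.0082 -0.0044]
```

View pics/scene2c.png

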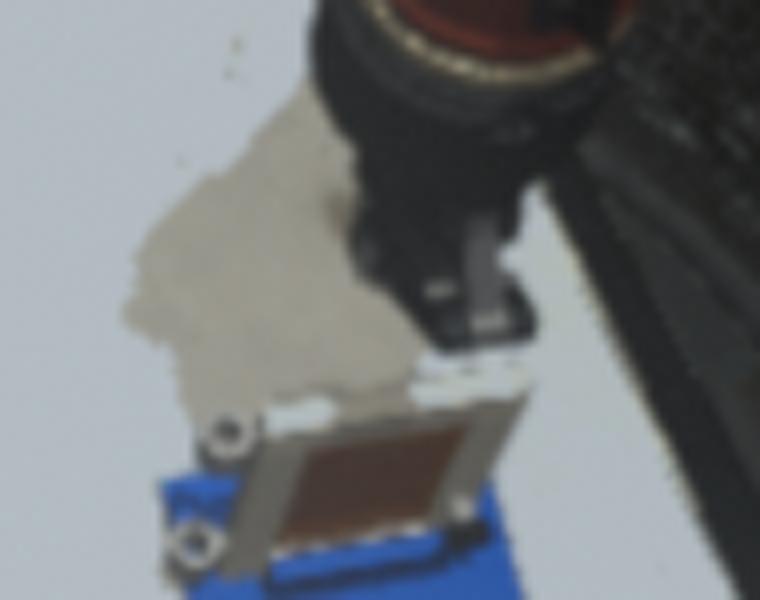

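View pics/top2c.png

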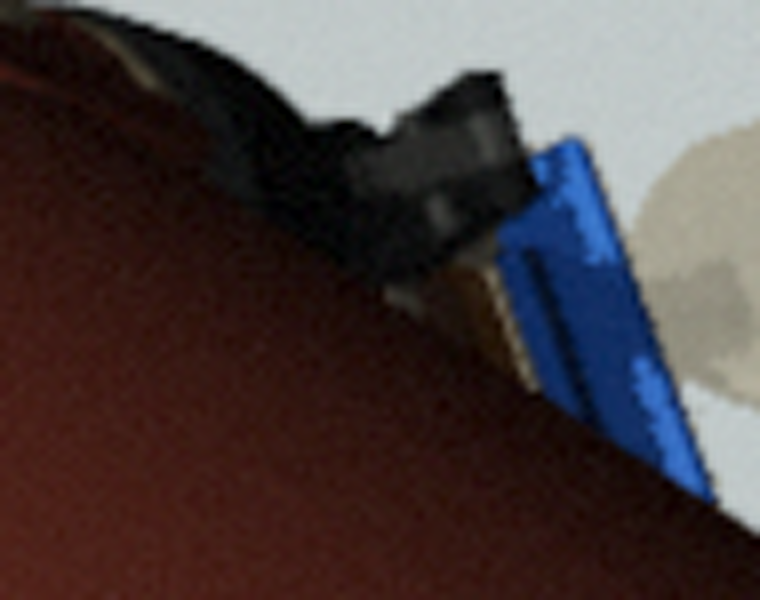

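Run:
```python
from h import *
from scipy.optimize import least_squares
s=arm.read_state();p=s["tcp_pos"];M=R.from_rotvec(s["tcp_rot"]).as_matrix();print(p,M.round(3))
a=np.array([300,227])+(np.array([487,348])-3.5)/8
b=np.array([126,264])+(np.array([520,132])-3.5)/8
for t in (0,.0145):
  f=lambda q:np.r_[w2p("scene",q+M@[0,0,t])[0]-a,w2p("top",q-M@[0,0,t])[0]-b]
  r=least_squares(f,p,x_scale=.01);print(t,r.x,r.fun)
for n in("scene","top"):
    d=np.load(f"pics/{n}2.npy")
    print(n,(d<=0).mean(), d.min(),d.max())
    c=d[227:302:4,300:395:5] if n=="scene" else d[264:339:4,126:221:5]
    print(c.round(2))
```

```text
[0.47558338 0.24614229 0.20019027] [[ 0.986 -0.008  0.167]
 [-0.167 -0.009  0.986]
 [-0.007 -1.    -0.01 ]]
0 [0.47413599 0.22545961 0.14873029] [-19.55823162  -6.693861    -2.19037751  15.36612783]
0.0145 [0.47523972 0.23005331 0.18934642] [-15.57264259  -5.74993748  -2.05306395  12.13110539]
scene 0.003937074829931973 0.0 2.699144
[[1.37 1.37 1.37 1.37 1.37 1.37 1.37 1.37 0.93 0.89 0.88 0.87 0.86 0.85
  0.84 0.84 1.55 1.8  1.52]
 [1.36 1.36 1.37 1.36 1.37 1.36 1.36 1.36 0.93 0.91 0.89 0.88 0.88 0.87
  0.87 0.85 1.56 1.55 1.76]
 [1.36 1.35 1.36 1.36 1.35 1.36 1.36 1.36 0.94 0.91 0.91 0.89 0.89 0.88
  0.89 0.91 1.58 1.56 1.53]
 [1.35 1.35 1.35 1.35 1.35 1.35 1.35 1.35 0.94 0.92 0.91 0.91 0.9  0.91
  0.91 0.93 1.88 1.57 1.55]
 [1.34 1.34 1.35 0.   1.35 1.34 1.35 1.35 1.35 0.93 0.92 0.91 0.91 0.92
  0.92 1.63 1.61 1.59 1.56]
 [1.34 1.33 1.34 1.34 1.33 1.34 0.   1.34 1.34 1.02 0.93 0.92 0.93 0.93
  1.62 1.64 1.62 1.6  1.57]
 [1.34 1.34 1.33 1.33 1.33 1.34 1.33 1.33 1.33 1.01 0.98 0.94 0.94 1.34
  1.62 1.99 1.63 1.61 1.59]
 [1.33 1.33 1.33 1.33 1.33 1.33 1.33 1.33 1.33 1.03 1.01 0.96 0.9
[... 2374 characters left out ...]
 [0.24 0.24 0.24 0.24 0.24 0.24 0.24 0.24 0.24 0.24 0.24 0.25 0.25 0.26
  0.83 0.85 0.85 0.86 0.85]
 [0.24 0.24 0.24 0.24 0.24 0.24 0.24 0.24 0.24 0.24 0.24 0.24 0.24 0.24
  0.25 0.85 0.85 0.85 0.85]
 [0.24 0.23 0.23 0.23 0.23 0.23 0.23 0.23 0.23 0.23 0.23 0.23 0.24 0.24
  0.24 0.24 0.85 0.84 0.85]
 [0.23 0.23 0.23 0.23 0.23 0.23 0.23 0.23 0.23 0.23 0.23 0.23 0.23 0.23
  0.23 0.23 0.24 0.84 0.85]
 [0.23 0.23 0.23 0.23 0.23 0.22 0.22 0.22 0.22 0.22 0.22 0.22 0.22 0.23
  0.23 0.23 0.23 0.23 0.24]
 [0.23 0.23 0.22 0.22 0.22 0.22 0.22 0.22 0.22 0.22 0.22 0.22 0.22 0.22
  0.22 0.22 0.22 0.23 0.23]
 [0.22 0.22 0.22 0.22 0.22 0.22 0.22 0.22 0.22 0.22 0.22 0.22 0.22 0.22
  0.22 0.22 0.22 0.22 0.22]]
```

Run:
```python
from h import *
for n,L in(("scene",[(487,335),(450,335),(525,330),(487,280),(400,250),(490,390)]),("top",[(510,150),(530,180),(495,85),(440,170),(400,180)])):
    o=np.array((300,227) if n=="scene" else (126,264))
    for k in "12":
        d=np.load(f"pics/{n}{k}.npy")
        for l in L:
            u,v=(o+(np.array(l)-3.5)/8).round().astype(int);print(n,k,l,d[v,u].round(3),p2w(n,u,v,d[v,u]).round(3))
```

```text
scene 1 (487, 335) 0.944 [0.496 0.312 0.341]
scene 1 (450, 335) 0.948 [0.503 0.308 0.338]
scene 1 (525, 330) 0.948 [0.486 0.314 0.338]
scene 1 (487, 280) 0.95 [0.491 0.301 0.342]
scene 1 (400, 250) 0.981 [0.499 0.277 0.316]
scene 1 (490, 390) 0.984 [0.487 0.313 0.298]
scene 2 (487, 335) 0.966 [0.49  0.306 0.321]
scene 2 (450, 335) 0.967 [0.497 0.303 0.32 ]
scene 2 (525, 330) 0.969 [0.48  0.308 0.319]
scene 2 (487, 280) 0.965 [0.487 0.296 0.328]
scene 2 (400, 250) 1.016 [0.489 0.266 0.284]
scene 2 (490, 390) 1.141 [0.441 0.269 0.151]
top 1 (510, 150) 0.533 [0.46  0.183 0.346]
top 1 (530, 180) 0.533 [0.454 0.183 0.344]
top 1 (495, 85) 0.536 [0.471 0.18  0.346]
top 1 (440, 170) 0.571 [0.47  0.201 0.306]
top 1 (400, 180) 0.538 [0.466 0.202 0.339]
top 2 (510, 150) 0.556 [0.464 0.187 0.322]
top 2 (530, 180) 0.558 [0.458 0.186 0.318]
top 2 (495, 85) 0.561 [0.476 0.184 0.32 ]
top 2 (440, 170) 0.55 [0.466 0.197 0.327]
top 2 (400, 180) 0.544 [0.467 0.203 0.333]
```

Run:
```python
from h import *
s=arm.read_state();p=s["tcp_pos"];M=R.from_rotvec(s["tcp_rot"]).as_matrix()
for n,o in(("scene",(300,227)),("top",(126,264))):
    im=cv2.imread(f"pics/{n}2.png");x0,y0=o
    c=cv2.resize(im[y0:y0+75,x0:x0+95],None,fx=8,fy=8,interpolation=cv2.INTER_CUBIC)
    c=np.clip(c.astype(float)*1.8+20,0,255).astype(np.uint8)
    for y in (0,-.0187,-.04,-.0727,-.1,-.15):
        for sx,col in((-.011,(0,0,255)),(.011,(0,255,0))):
            u=((w2p(n,p+M@[sx,y,0])[0]-o)*8+3.5).astype(int);cv2.circle(c,tuple(map(int,u)),3,col,-1)
    cv2.imwrite(f"pics/{n}2d.png",c)
n="scene";d=np.load("pics/scene2.npy");x0,y0=300,227
v,u=np.mgrid[y0:y0+75,x0:x0+95];P=p2w(n,u,v,d[y0:y0+75,x0:x0+95])
Q=(P-p)@M
for yy in range(20,46,2): print(yy+y0,[tuple((Q[yy,xx]*1000).astype(int)) for xx in range(42,68,3) if P[yy,xx,2]>.16])
```

```text
247 [(np.int64(15), np.int64(-91), np.int64(-2)), (np.int64(27), np.int64(-168), np.int64(29)), (np.int64(22), np.int64(-170), np.int64(31)), (np.int64(18), np.int64(-178), np.int64(35)), (np.int64(12), np.int64(-178), np.int64(36)), (np.int64(6), np.int64(-177), np.int64(37)), (np.int64(1), np.int64(-178), np.int64(38)), (np.int64(-5), np.int64(-173), np.int64(37))]
249 [(np.int64(18), np.int64(-99), np.int64(5)), (np.int64(19), np.int64(-131), np.int64(19)), (np.int64(21), np.int64(-162), np.int64(32)), (np.int64(17), np.int64(-169), np.int64(36)), (np.int64(11), np.int64(-168), np.int64(37)), (np.int64(5), np.int64(-168), np.int64(37)), (np.int64(0), np.int64(-166), np.int64(38)), (np.int64(-7), np.int64(-163), np.int64(37))]
251 [(np.int64(18), np.int64(-96), np.int64(8)), (np.int64(18), np.int64(-121), np.int64(19)), (np.int64(12), np.int64(-122), np.int64(21)), (np.int64(15), np.int64(-158), np.int64(36)), (np.int64(10), np.int64(-160), np.int64(37)), (np.int64(4), np.int64(-160), np.int64(38)), (np.int64(-1), np.int64(-159), np.int64(39))]
253 [(np.int64(13), np.int64(-69), np
[... 1888 characters left out ...]
)), (np.int64(7), np.int64(-119), np.int64(51)), (np.int64(1), np.int64(-120), np.int64(53)), (np.int64(-4), np.int64(-121), np.int64(54))]
267 [(np.int64(13), np.int64(-90), np.int64(43)), (np.int64(14), np.int64(-119), np.int64(54)), (np.int64(8), np.int64(-121), np.int64(56)), (np.int64(3), np.int64(-122), np.int64(57)), (np.int64(-3), np.int64(-121), np.int64(58)), (np.int64(-8), np.int64(-124), np.int64(60))]
269 [(np.int64(14), np.int64(-117), np.int64(58)), (np.int64(9), np.int64(-121), np.int64(60)), (np.int64(3), np.int64(-121), np.int64(61)), (np.int64(-3), np.int64(-116), np.int64(61)), (np.int64(-8), np.int64(-121), np.int64(63))]
271 [(np.int64(9), np.int64(-115), np.int64(63))]
```

View pics/scene2d.png

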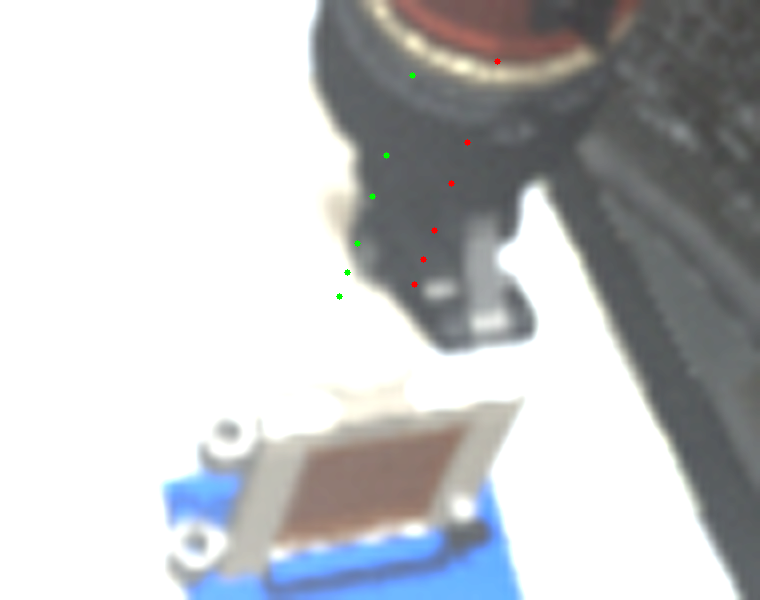

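View pics/top2d.png

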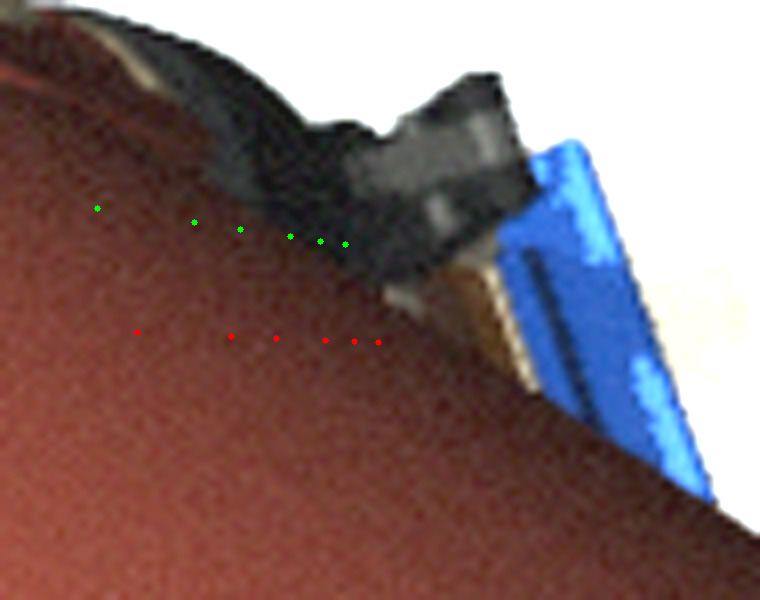

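Run:
```python
from h import *
for n,(u0,v0,u1,v1) in(("top",(145,265,225,345)),("scene",(310,260,380,320))):
    d=np.load(f"pics/{n}0.npy");v,u=np.mgrid[v0:v1,u0:u1]
    P=p2w(n,u,v,d[v0:v1,u0:u1]).reshape(-1,3)
    Q=P[(P[:,2]>.136)&(P[:,2]<.156)];
    Q=Q[(Q[:,0]<.505)]
    pf=np.polyfit(Q[:,0]-.47,Q[:,1],1);r=Q[:,1]-np.polyval(pf,Q[:,0]-.47)
    print(n,len(Q),pf,r.std(),np.percentile(r,[2,98]),Q.min(0),Q.max(0),np.median(Q[:,2]))
plan([.474,.259,.2],-.16)
```

```text
top 293 [-0.16192577  0.2571768 ] 0.003157074654125127 [-0.00420547  0.00565409] [0.42582004 0.24773368 0.1360108 ] [0.50472576 0.26914722 0.1507292 ] 0.1460376506086871
scene 163 [-0.1564833   0.26356258] 0.003243734949903976 [-0.00616373  0.00450694] [0.42822369 0.25260806 0.13678931] [0.50376229 0.27334524 0.15282563] 0.14585853006799218
t 2.8 tcp [0.4756 0.2461 0.2002] yaw -0.1678 F [ 0.37 -0.97  0.22] gap -0.002
shift [-0.0062  0.0001  0.0207] turn [ 0.0065 -0.005  -0.0044]
```

Emit:
play_rows:
  motion:
    - {"jaw": 0.55, "delta_pos": [-0.008, 0, 0.022], "turn": [0.0065, -0.005, -0.0044]}
    - {"jaw": 0.55, "delta_pos": [0, 0, 0], "turn": [0, 0, 0]}
    - {"jaw": 0.55, "delta_pos": [0, 0, 0], "turn": [0, 0, 0]}
    - {"jaw": 0.55, "delta_pos": [0, 0.03, 0], "turn": [0, 0, 0]}
    - {"jaw": 0.55, "delta_pos": [0, 0.03, 0], "turn": [0, 0, 0]}
    - {"jaw": 0.55, "delta_pos": [0, 0, 0], "turn": [0, 0, 0]}
    - {"jaw": 0.55, "delta_pos": [0, 0, 0], "turn": [0, 0, 0]}
    - {"jaw": 0.55, "delta_pos": [0, 0, 0], "turn": [0, 0, 0]}
    - {"jaw": 0.55, "delta_pos": [0, 0, 0], "turn": [0, 0, 0]}
    - {"jaw": 0.55, "delta_pos": [0, 0, 0], "turn": [0, 0, 0]}

```text
time: 4.05
tcp_pos: [0.4746, 0.2622, 0.166]
tcp_rot: [-1.563, 0.121, -0.129]
ft_force: [-0.7, -0.2, 0.9]
finger_gap: 0.551
```

Run:
```python
from h import *
plan([.4726,.2597,.106],-.16)
for n,o in(("scene",(300,227)),("top",(126,264))):
    im,d=snap(n,n+"3")
    x0,y0=o;c=cv2.resize(im[y0:y0+75,x0:x0+95],None,fx=8,fy=8,interpolation=cv2.INTER_CUBIC)
    cv2.imwrite(f"pics/{n}3c.png",np.clip(c.astype(float)*1.5,0,255).astype(np.uint8))
plan([.4726,.2597,.106],-.16)
```

```text
t 4.05 tcp [0.4746 0.2622 0.166 ] yaw -0.1591 F [-0.7  -0.15  0.95] gap 0.551
shift [-0.0031  0.1    -0.0051] turn [-0.0028  0.0006  0.0031]
t 4.15 tcp [0.4745 0.2622 0.1659] yaw -0.1591 F [-0.26 -0.03 -1.14] gap 0.549
shift [-0.003   0.0998 -0.005 ] turn [-0.0027  0.0006  0.0031]
```

View pics/scene3c.png

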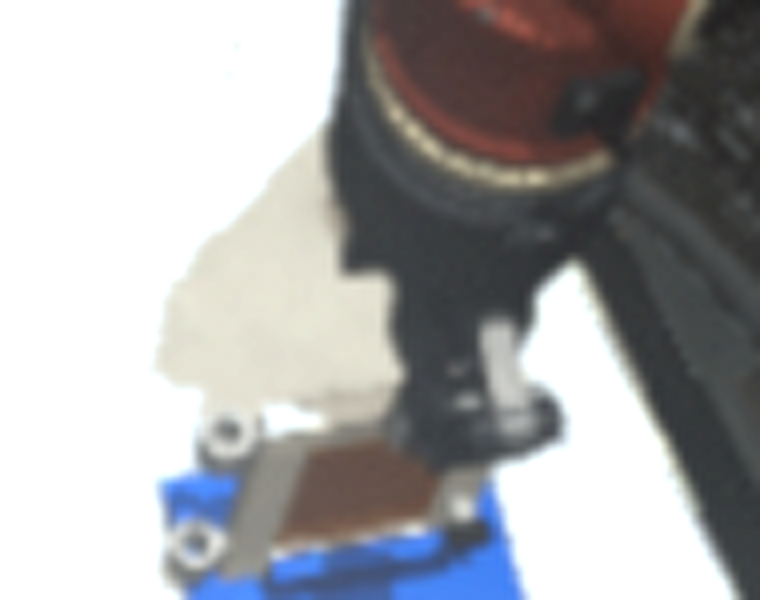

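View pics/top3c.png

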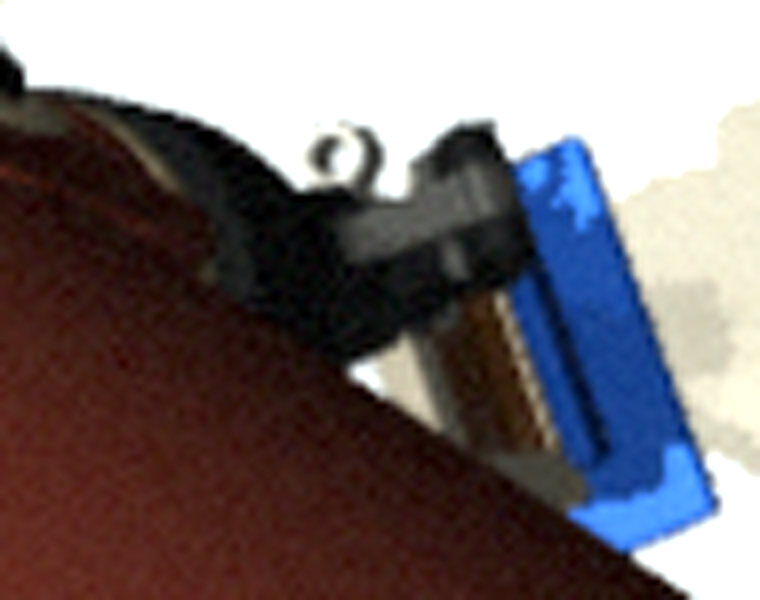

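Emit:
play_rows:
  motion:
    - {"jaw": 0.55, "delta_pos": [-0.003, 0.035, -0.005], "turn": [-0.0027, 0, 0.0031]}
    - {"jaw": 0.55, "delta_pos": [0, 0.035, 0], "turn": [0, 0, 0]}
    - {"jaw": 0.55, "delta_pos": [0, 0.03, 0], "turn": [0, 0, 0]}
    - {"jaw": 0.55, "delta_pos": [0, 0, 0], "turn": [0, 0, 0]}
    - {"jaw": 0.4, "delta_pos": [0, 0, 0], "turn": [0, 0, 0]}
    - {"jaw": 0.35, "delta_pos": [0, 0, 0], "turn": [0, 0, 0]}
    - {"jaw": 0.3, "delta_pos": [0, 0, 0], "turn": [0, 0, 0]}
    - {"jaw": 0.26, "delta_pos": [0, 0, 0], "turn": [0, 0, 0]}
    - {"jaw": 0.24, "delta_pos": [0, 0, 0], "turn": [0, 0, 0]}
    - {"jaw": 0.24, "delta_pos": [0, 0, 0], "turn": [0, 0, 0]}

```text
time: 5.4
tcp_pos: [0.4749, 0.2611, 0.1081]
tcp_rot: [-1.563, 0.12, -0.13]
ft_force: [0.2, 0.4, 0.1]
finger_gap: 0.241
```

Run:
```python
from h import *
plan([.4726,.2597,.106],-.16)
for n,o in(("scene",(300,227)),("top",(126,264))):
    im,d=snap(n,n+"4")
    x0,y0=o;c=cv2.resize(im[y0:y0+75,x0:x0+95],None,fx=8,fy=8,interpolation=cv2.INTER_CUBIC)
    cv2.imwrite(f"pics/{n}4c.png",np.clip(c.astype(float)*1.5,0,255).astype(np.uint8))
```

```text
t 5.4 tcp [0.4749 0.2611 0.1081] yaw -0.1591 F [0.23 0.37 0.14] gap 0.241
shift [-0.0034  0.0034 -0.0029] turn [-0.0032  0.0006  0.0037]
```

View pics/scene4c.png

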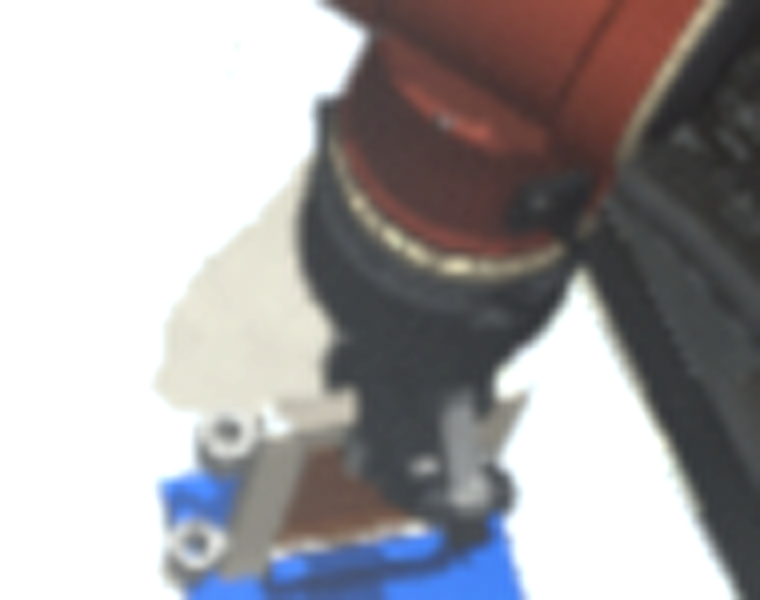

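View pics/top4c.png

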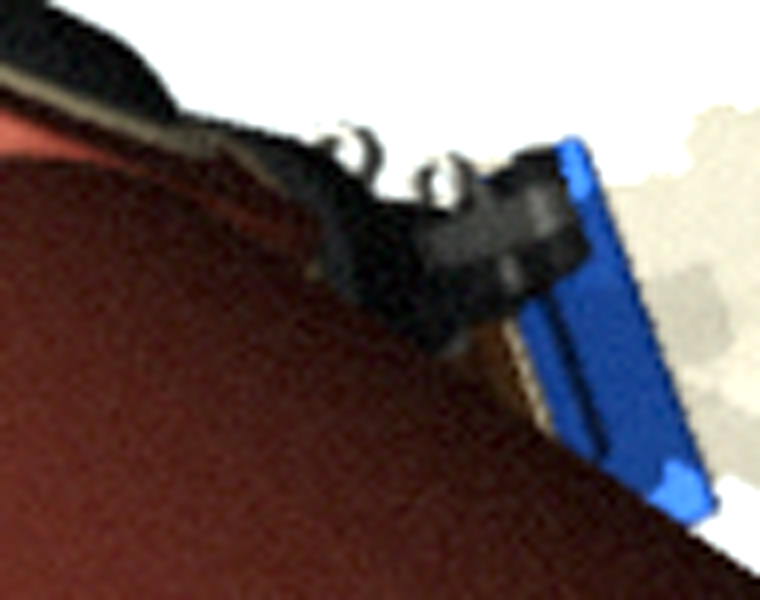

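Emit:
play_rows:
  motion:
    - {"jaw": 0.24, "delta_pos": [0, 0.003, 0], "turn": [-0.005, 0, 0.0055]}
    - {"jaw": 0.24, "delta_pos": [0, 0, 0], "turn": [0, 0, 0]}
    - {"jaw": 0.2, "delta_pos": [0, 0, 0], "turn": [0, 0, 0]}
    - {"jaw": 0.17, "delta_pos": [0, 0, 0], "turn": [0, 0, 0]}
    - {"jaw": 0.15, "delta_pos": [0, 0, 0], "turn": [0, 0, 0]}
    - {"jaw": 0.13, "delta_pos": [0, 0, 0], "turn": [0, 0, 0]}
    - {"jaw": 0.12, "delta_pos": [0, 0, 0], "turn": [0, 0, 0]}
    - {"jaw": 0.0, "delta_pos": [0, 0, 0], "turn": [0, 0, 0]}
    - {"jaw": 0, "delta_pos": [0, 0, 0], "turn": [0, 0, 0]}
    - {"jaw": 0, "delta_pos": [0, 0, 0], "turn": [0, 0, 0]}

```text
time: 6.75
tcp_pos: [0.475, 0.2609, 0.1061]
tcp_rot: [-1.571, 0.128, -0.122]
ft_force: [0.7, -0.5, 0.3]
finger_gap: 0.095
```

Run:
```python
from h import *
plan([.4726,.2597,.106],-.16)
```

```text
t 6.75 tcp [0.475  0.2609 0.1061] yaw -0.1593 F [ 0.74 -0.51  0.31] gap 0.095
shift [-0.0036  0.0001 -0.0026] turn [ 0.0024  0.0005 -0.0022]
```

Emit:
play_rows:
  motion:
    - {"jaw": 0, "delta_pos": [0, -0.02, 0], "turn": [0, 0, 0]}
    - {"jaw": 0, "delta_pos": [0, -0.02, 0], "turn": [0, 0, 0]}
    - {"jaw": 0, "delta_pos": [0, -0.03, 0], "turn": [0, 0, 0]}
    - {"jaw": 0, "delta_pos": [0, -0.03, 0], "turn": [0, 0, 0]}
    - {"jaw": 0, "delta_pos": [0, -0.02, 0], "turn": [0, 0, 0]}
    - {"jaw": 0, "delta_pos": [0, 0, 0], "turn": [0, 0, 0]}
    - {"jaw": 0, "delta_pos": [0, 0, 0], "turn": [0, 0, 0]}
    - {"jaw": 0, "delta_pos": [0, 0, 0], "turn": [0, 0, 0]}
    - {"jaw": 0, "delta_pos": [0, 0, 0], "turn": [0, 0, 0]}
    - {"jaw": 0, "delta_pos": [0, 0, 0], "turn": [0, 0, 0]}

```text
time: 8.0
tcp_pos: [0.4729, 0.2601, 0.1802]
tcp_rot: [-1.574, 0.132, -0.118]
ft_force: [-0.0, 0.2, -2.1]
finger_gap: 0.093
```

Run:
```python
from h import *
plan([.4726,.2597,.18],-.16)
for n,o in(("scene",(300,217)),("top",(126,254))):
    im,d=snap(n,n+"5")
    x0,y0=o;c=cv2.resize(im[y0:y0+75,x0:x0+95],None,fx=8,fy=8,interpolation=cv2.INTER_CUBIC)
    cv2.imwrite(f"pics/{n}5c.png",np.clip(c.astype(float)*1.5,0,255).astype(np.uint8))
```

```text
t 8.0 tcp [0.4729 0.2601 0.1802] yaw -0.1589 F [-0.02  0.15 -2.12] gap 0.093
shift [-0.0003  0.0003 -0.0007] turn [ 0.0047  0.0007 -0.0053]
```

View pics/scene5c.png

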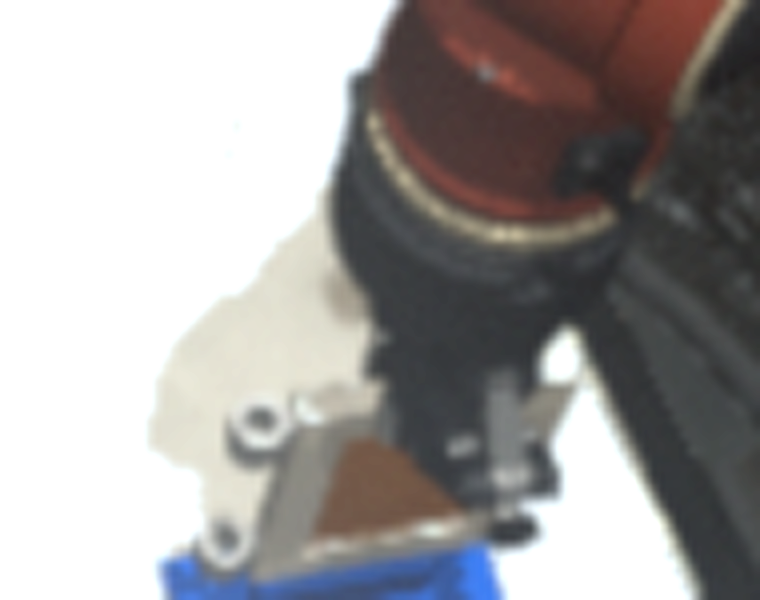

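View pics/top5c.png

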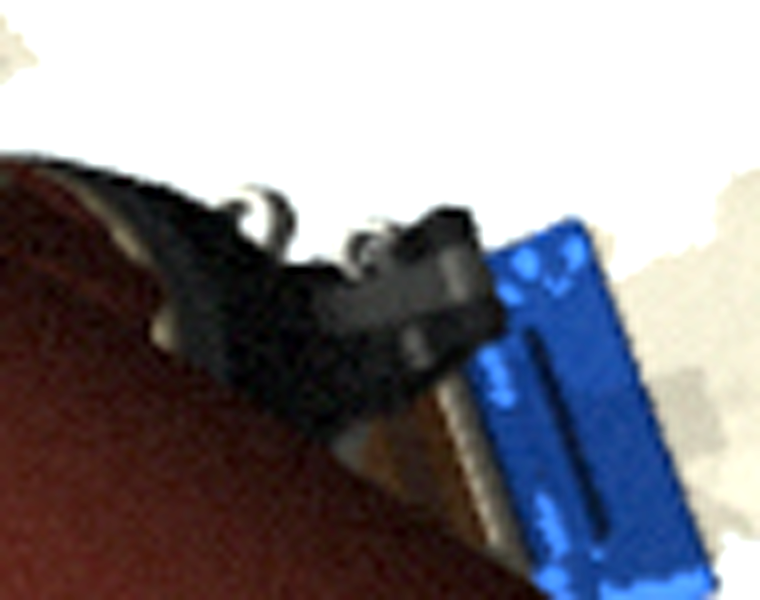

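Run:
```python
from h import *
s=arm.read_state();p=s["tcp_pos"];M=R.from_rotvec(s["tcp_rot"]).as_matrix()
for n,o,L in(("scene",(300,217),[(262,421,.217),(226,537,.117)]),("top",(126,254),[(255,222,.217)])):
    for a,b,z in L:
        q=pz(n,o[0]+(a-3.5)/8,o[1]+(b-3.5)/8,z);print(n,q.round(4),((q-p)@M).round(4))
cab=np.load("cab.npy")
plan([.480,.036,.18],.206)
```

```text
scene [0.5168 0.2552 0.217 ] [ 0.0439 -0.0371  0.0018]
scene [0.5159 0.2532 0.117 ] [0.0441 0.0629 0.0005]
top [0.5125 0.2469 0.217 ] [ 0.0408 -0.037  -0.007 ]
t 8.1 tcp [0.4729 0.2601 0.1802] yaw -0.1589 F [ 0.12 -0.4  -2.09] gap 0.098
shift [ 0.0708  0.0025 -0.3669] turn [ 0.0036 -0.2323 -0.006 ]
```

Emit:
play_rows:
  motion:
    - {"jaw": 0, "delta_pos": [0, 0, 0], "turn": [0.002, -0.08, -0.003]}
    - {"jaw": 0, "delta_pos": [0, 0, 0], "turn": [0.002, -0.08, -0.003]}
    - {"jaw": 0, "delta_pos": [0, 0, 0], "turn": [0, -0.073, 0]}
    - {"jaw": 0, "delta_pos": [-0.013, 0, -0.06], "turn": [0, 0, 0]}
    - {"jaw": 0, "delta_pos": [-0.013, 0, -0.08], "turn": [0, 0, 0]}
    - {"jaw": 0, "delta_pos": [-0.013, 0, -0.08], "turn": [0, 0, 0]}
    - {"jaw": 0, "delta_pos": [-0.013, 0, -0.08], "turn": [0, 0, 0]}
    - {"jaw": 0, "delta_pos": [-0.013, 0, -0.06], "turn": [0, 0, 0]}
    - {"jaw": 0, "delta_pos": [0, 0, 0], "turn": [0, 0, 0]}
    - {"jaw": 0, "delta_pos": [0, 0, 0], "turn": [0, 0, 0]}

```text
time: 9.35
tcp_pos: [0.4839, 0.036, 0.1799]
tcp_rot: [-1.562, -0.177, 0.171]
ft_force: [1.4, 0.8, -2.4]
finger_gap: 0.098
```

Run:
```python
from h import *
plan([.480,.036,.18],.206)
for n,o in(("scene",(225,160)),("top",(195,140))):
    im,d=snap(n,n+"6")
    x0,y0=o;c=cv2.resize(im[y0:y0+95,x0:x0+100],None,fx=6,fy=6,interpolation=cv2.INTER_CUBIC)
    cv2.imwrite(f"pics/{n}6c.png",np.clip(c.astype(float)*1.3,0,255).astype(np.uint8))
```

```text
t 9.35 tcp [0.4839 0.036  0.1799] yaw 0.2213 F [ 1.4   0.83 -2.43] gap 0.098
shift [-0.0064 -0.0001  0.0015] turn [-0.001   0.0097  0.0027]
```

View pics/scene6c.png

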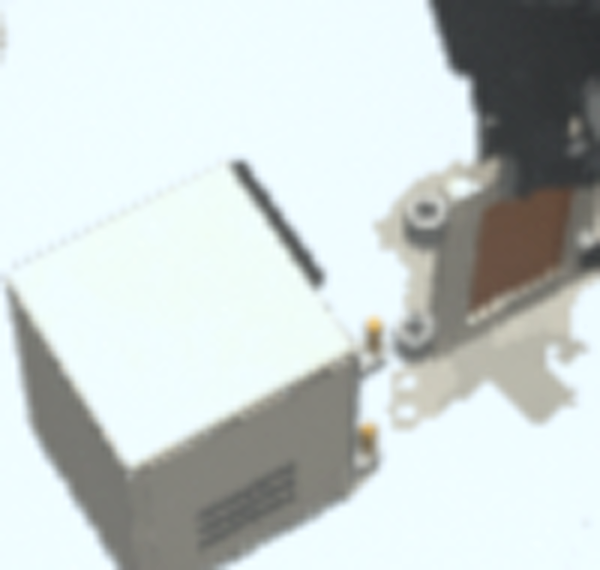

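View pics/top6c.png

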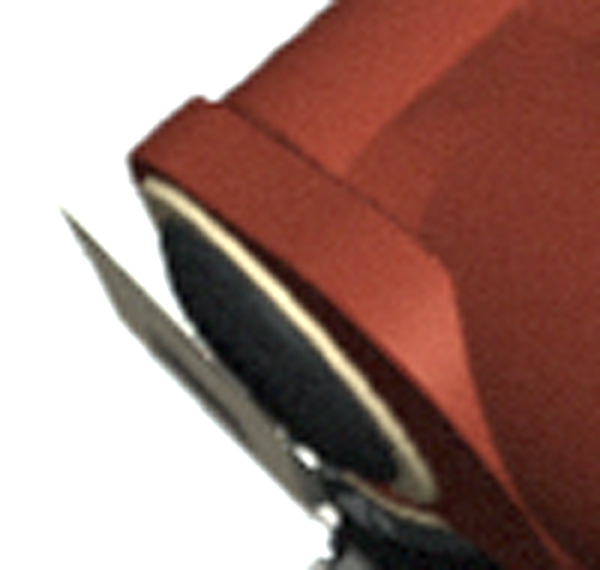

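Run:
```python
from h import *
im=cv2.imread("pics/scene6.png")
a=cv2.resize(im[208:243,280:300],None,fx=16,fy=16,interpolation=cv2.INTER_LANCZOS4)
b=cv2.resize(im[188:223,286:306],None,fx=16,fy=16,interpolation=cv2.INTER_LANCZOS4)
cv2.imwrite("pics/s6z.png",np.hstack([a,b]))
```

```text
(no output)
```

View pics/s6z.png

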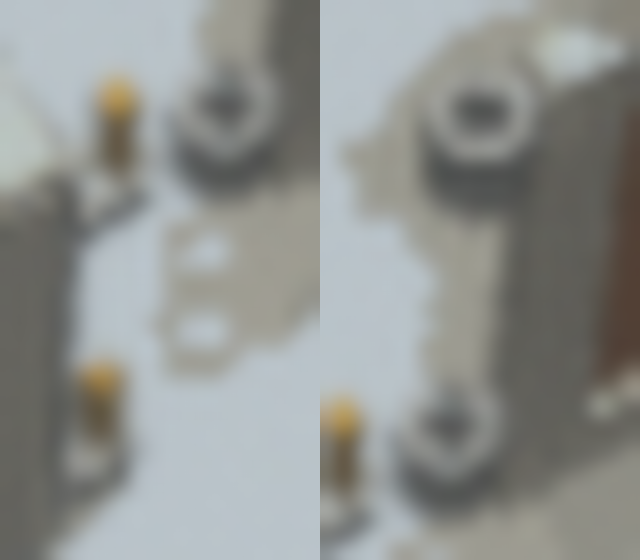

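```bash
cat > rel.py <<'E'
from h import *
def zoomw(o,a,b,z,f=16): return pz("scene",o[0]+(a+.5)/f-.5,o[1]+(b+.5)/f-.5,z)
E
python3 - <<'E'
from rel import *
s=arm.read_state();p=s["tcp_pos"];M=R.from_rotvec(s["tcp_rot"]).as_matrix()
A=(280,208);B=(286,188)
pu=zoomw(A,118,100,.147);pl=zoomw(A,101,378,.047)
org=p[2]-.098
ku=zoomw(B,160,112,org+.135);kl=zoomw(A,228,110,org+.035)
print("pins",pu,pl);print("knuck",ku,kl)
for k in(ku,kl):print(((k-p)@M).round(4))
cab=np.load("cab.npy");a=cab[2];Rz=np.array([[np.cos(a),-np.sin(a)],[np.sin(a),np.cos(a)]])
hn=cab[:2]+Rz@[-.069,.03]
for q in(pu,pl):print("slide frame",((q[:2]-hn)@Rz).round(4))
E
```

```text
pins [0.5502699  0.05473958 0.147     ] [0.55046977 0.05461541 0.047     ]
knuck [0.52699359 0.04646839 0.21687132] [0.52767626 0.04739756 0.11687132]
[ 0.0445 -0.0368  0.0006]
[0.045  0.0632 0.0012]
slide frame [0.0029 0.0186]
slide frame [0.0031 0.0185]
```

Emit:
play_rows:
  motion:
    - {"jaw": 0, "delta_pos": [0.02, 0, 0.0021], "turn": [-0.001, 0, 0.0027]}
    - {"jaw": 0, "delta_pos": [0.02, 0, 0.0021], "turn": [0, 0, 0]}
    - {"jaw": 0, "delta_pos": [0, 0, 0], "turn": [0, 0, 0]}
    - {"jaw": 0, "delta_pos": [0, 0.025, 0], "turn": [0, 0, 0]}
    - {"jaw": 0, "delta_pos": [0, 0.025, 0], "turn": [0, 0, 0]}
    - {"jaw": 0, "delta_pos": [0, 0.008, 0], "turn": [0, 0, 0]}
    - {"jaw": 0, "delta_pos": [0, 0, 0], "turn": [0, 0, 0]}
    - {"jaw": 0, "delta_pos": [0, 0, 0], "turn": [0, 0, 0]}
    - {"jaw": 0, "delta_pos": [0, 0, 0], "turn": [0, 0, 0]}
    - {"jaw": 0, "delta_pos": [0, 0, 0], "turn": [0, 0, 0]}

```text
time: 10.7
tcp_pos: [0.509, 0.049, 0.1446]
tcp_rot: [-1.562, -0.18, 0.18]
ft_force: [-1.3, -0.5, -3.4]
finger_gap: 0.095
```

Run:
```python
from rel import *
im,d=snap("scene","scene7")
a=cv2.resize(im[198:243,270:305],None,fx=16,fy=13.3 if 0 else 16,interpolation=cv2.INTER_LANCZOS4)[:590]
cv2.imwrite("pics/s7z.png",cv2.resize(im[200:237,275:305],None,fx=16,fy=16,interpolation=cv2.INTER_LANCZOS4))
s=arm.read_state();print(np.array(s["tcp_rot"]),s["ft_torque"])
plan([.5504-.0447*.9756,.0547-.0447*.2195-.001,.133],.2213)
```

```text
[-1.5623551  -0.18019159  0.18020265] [-0.12123085  0.54310827  0.04339671]
t 10.75 tcp [0.509  0.049  0.1446] yaw 0.2296 F [-1.77 -0.35 -2.85] gap 0.098
shift [-0.0056  0.0194 -0.0075] turn [-0.0006  0.0053  0.0001]
```

View pics/s7z.png

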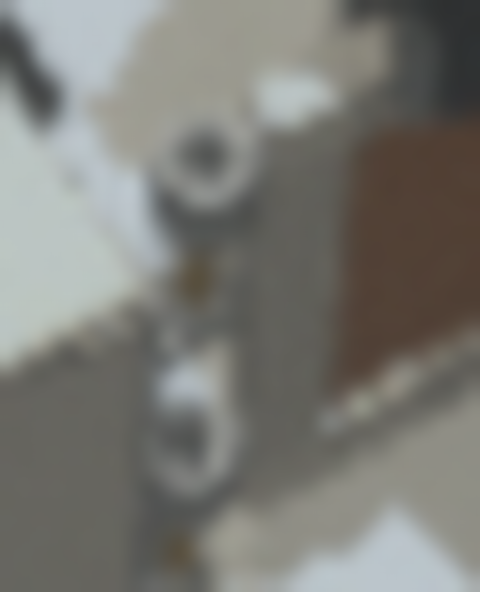

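Run:
```python
from rel import *
s=arm.read_state();p=s["tcp_pos"];M=R.from_rotvec(s["tcp_rot"]).as_matrix()
B=(275,200);org=p[2]-.098
ku=zoomw(B,203,155,org+.135);kl=zoomw(B,185,437,org+.035);print(ku,kl)
for k in(ku,kl):print(((k-p)@M).round(4))
pin=np.array([.5504,.0547])
for k in(ku,kl):
    d=np.r_[pin-k[:2],0];print("need tool",(M.T@d).round(4))
h=p+M@[.0447,0,.0006];print("kin need",(M.T@np.r_[pin-h[:2],0]).round(4))
```

```text
[0.5524012  0.06017139 0.18164046] [0.55210739 0.05858174 0.08164046]
[ 0.0448 -0.037   0.0011]
[ 0.0441  0.063  -0.0005]
need tool [-0.0032 -0.     -0.0049]
need tool [-0.0025 -0.     -0.0034]
kin need [-0.0031 -0.     -0.0045]
```

Emit:
play_rows:
  motion:
    - {"jaw": 0, "delta_pos": [-0.005, 0, -0.0075], "turn": [0, 0.005, 0]}
    - {"jaw": 0, "delta_pos": [0, 0, 0], "turn": [0, 0, 0]}
    - {"jaw": 0, "delta_pos": [0, 0, 0], "turn": [0, 0, 0]}
    - {"jaw": 0, "delta_pos": [0, 0, 0], "turn": [0, 0, 0]}
    - {"jaw": 0, "delta_pos": [0, 0, 0], "turn": [0, 0, 0]}
    - {"jaw": 0, "delta_pos": [0, 0, 0], "turn": [0, 0, 0]}
    - {"jaw": 0, "delta_pos": [0, 0, 0], "turn": [0, 0, 0]}
    - {"jaw": 0, "delta_pos": [0, 0, 0], "turn": [0, 0, 0]}
    - {"jaw": 0, "delta_pos": [0, 0, 0], "turn": [0, 0, 0]}
    - {"jaw": 0, "delta_pos": [0, 0, 0], "turn": [0, 0, 0]}

```text
time: 12.0
tcp_pos: [0.5092, 0.0438, 0.1457]
tcp_rot: [-1.563, -0.178, 0.169]
ft_force: [-0.8, -0.9, -1.8]
finger_gap: 0.093
```

```bash
cat > chk.py <<'E'
from rel import *
import sys
s=arm.read_state();p=s["tcp_pos"];M=R.from_rotvec(s["tcp_rot"]).as_matrix()
pin=np.array([.5504,.0547])
h=p+M@[.0447,0,.0006];print("hinge",h.round(4),"kin need (mm tool)",(1e3*M.T@np.r_[pin-h[:2],0]).round(2),"axis tilt",M[:,1].round(4),"F",s["ft_force"].round(2),"T",s["ft_torque"].round(3),"t",s["time"],"yaw",np.arctan2(M[1,0],M[0,0]).round(4),"org z",(p[2]-.098).round(4))
E
python3 chk.py
```

```text
hinge [0.5527 0.0542 0.1459] kin need (mm tool) [-2.14 -0.01  1.  ] axis tilt [ 0.0052  0.0016 -1.    ] F [-0.82 -0.91 -1.83] T [-0.076  0.252  0.013] t 12.0 yaw 0.221 org z 0.0477
```

Emit:
play_rows:
  motion:
    - {"jaw": 0, "delta_pos": [-0.004, 0, 0.001], "turn": [0, 0, 0]}
    - {"jaw": 0, "delta_pos": [0, 0, 0], "turn": [0, 0, 0]}
    - {"jaw": 0, "delta_pos": [0, 0, 0], "turn": [0, 0, 0]}
    - {"jaw": 0, "delta_pos": [0, 0.005, 0], "turn": [0, 0, 0]}
    - {"jaw": 0, "delta_pos": [0, 0.005, 0], "turn": [0, 0, 0]}
    - {"jaw": 0, "delta_pos": [0, 0, 0], "turn": [0, 0, 0]}
    - {"jaw": 0, "delta_pos": [0, 0, 0], "turn": [0, 0, 0]}
    - {"jaw": 0, "delta_pos": [0, 0, 0], "turn": [0, 0, 0]}
    - {"jaw": 0, "delta_pos": [0, 0, 0], "turn": [0, 0, 0]}
    - {"jaw": 0, "delta_pos": [0, 0, 0], "turn": [0, 0, 0]}

```text
time: 13.25
tcp_pos: [0.5083, 0.0446, 0.1398]
tcp_rot: [-1.562, -0.181, 0.166]
ft_force: [-0.2, -0.3, -3.0]
finger_gap: 0.098
```

```bash
python3 chk.py
python3 - <<'E'
from rel import *
im,d=snap("scene","scene8")
cv2.imwrite("pics/s8z.png",cv2.resize(im[200:237,275:305],None,fx=16,fy=16,interpolation=cv2.INTER_LANCZOS4))
E
python3 chk.py
```

```text
hinge [0.5518 0.055  0.1402] kin need (mm tool) [-1.45 -0.01  0.03] axis tilt [ 0.009   0.0028 -1.    ] F [-0.22 -0.31 -2.98] T [0.03  0.054 0.009] t 13.25 yaw 0.2214 org z 0.0418
hinge [0.5518 0.055  0.1402] kin need (mm tool) [-1.44 -0.01  0.06] axis tilt [ 0.009   0.0027 -1.    ] F [-0.07 -0.62 -2.52] T [-0.031  0.047  0.022] t 13.3 yaw 0.2214 org z 0.0417
```

View pics/s8z.png

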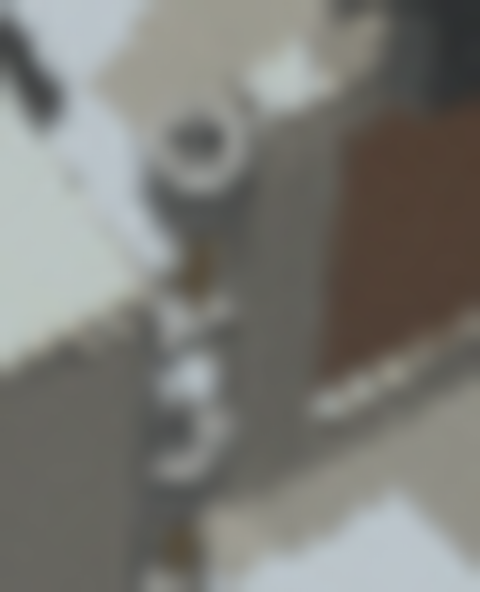

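```bash
cat >> chk.py <<'E'
y=.2213;g=np.r_[pin-np.array([np.cos(y),np.sin(y)])*.0447-np.array([-np.sin(y),np.cos(y)])*.0006,p[2]]
plan(g,y)
E
python3 chk.py
python3 - <<'E'
from rel import *
s=arm.read_state();p=s["tcp_pos"];M=R.from_rotvec(s["tcp_rot"]).as_matrix()
B=(275,200);org=p[2]-.098
ku=zoomw(B,197,138,org+.135);kl=zoomw(B,185,425,org+.035);print(ku,kl)
for k in(ku,kl):print(((k-p)@M).round(4), k[:2]-[.5504,.0547])
E
```

```text
hinge [0.5518 0.055  0.1402] kin need (mm tool) [-1.44 -0.01  0.06] axis tilt [ 0.009   0.0027 -1.    ] F [-0.07 -0.62 -2.52] T [-0.031  0.047  0.022] t 13.3 yaw 0.2214 org z 0.0417
t 13.3 tcp [0.5083 0.0446 0.1397] yaw 0.2214 F [-0.07 -0.62 -2.52] gap 0.094
shift [-0.0024 -0.      0.0001] turn [-0.0004  0.0001  0.006 ]
[0.55120921 0.05455128 0.17674695] [0.55039136 0.05420224 0.07674695]
[ 0.0444 -0.0366  0.0004] [ 0.00080921 -0.00014872]
[0.0425 0.0634 0.0001] [-8.64122406e-06 -4.97757079e-04]
```

Emit:
play_rows:
  motion:
    - {"jaw": 0, "delta_pos": [-0.0015, 0, 0], "turn": [0, 0, 0.006]}
    - {"jaw": 0, "delta_pos": [0, 0, 0], "turn": [0, 0, 0]}
    - {"jaw": 0, "delta_pos": [0, 0, 0], "turn": [0, 0, 0]}
    - {"jaw": 0, "delta_pos": [0, 0, 0], "turn": [0, 0, 0]}
    - {"jaw": 0, "delta_pos": [0, 0, 0], "turn": [0, 0, 0]}
    - {"jaw": 0, "delta_pos": [0, 0, 0], "turn": [0, 0, 0]}
    - {"jaw": 0, "delta_pos": [0, 0, 0], "turn": [0, 0, 0]}
    - {"jaw": 0, "delta_pos": [0, 0, 0], "turn": [0, 0, 0]}
    - {"jaw": 0, "delta_pos": [0, 0, 0], "turn": [0, 0, 0]}
    - {"jaw": 0, "delta_pos": [0, 0, 0], "turn": [0, 0, 0]}

```text
time: 14.55
tcp_pos: [0.5078, 0.0444, 0.1399]
tcp_rot: [-1.563, -0.174, 0.174]
ft_force: [-0.4, -0.4, -2.1]
finger_gap: 0.097
```

```bash
python3 chk.py
```

```text
hinge [0.5513 0.0548 0.1399] kin need (mm tool) [-0.88 -0.    0.06] axis tilt [ 1.e-04  7.e-04 -1.e+00] F [-0.35 -0.42 -2.06] T [-0.026  0.017  0.044] t 14.55 yaw 0.2215 org z 0.0419
t 14.55 tcp [0.5078 0.0444 0.1399] yaw 0.2215 F [-0.35 -0.42 -2.06] gap 0.097
shift [-0.0015 -0.      0.0001] turn [-0.0004  0.0001  0.0002]
```

Emit:
play_rows:
  motion:
    - {"jaw": 0, "delta_pos": [-0.001, 0.003, 0], "turn": [0, 0, 0]}
    - {"jaw": 0, "delta_pos": [0, 0.003, 0], "turn": [0, 0, 0]}
    - {"jaw": 0, "delta_pos": [0, 0.003, 0], "turn": [0, 0, 0]}
    - {"jaw": 0, "delta_pos": [0, 0.003, 0], "turn": [0, 0, 0]}
    - {"jaw": 0, "delta_pos": [0, 0, 0], "turn": [0, 0, 0]}
    - {"jaw": 0, "delta_pos": [0, 0, 0], "turn": [0, 0, 0]}
    - {"jaw": 0, "delta_pos": [0, 0, 0], "turn": [0, 0, 0]}
    - {"jaw": 0, "delta_pos": [0, 0, 0], "turn": [0, 0, 0]}
    - {"jaw": 0, "delta_pos": [0, 0, 0], "turn": [0, 0, 0]}
    - {"jaw": 0, "delta_pos": [0, 0, 0], "turn": [0, 0, 0]}

```text
time: 15.8
tcp_pos: [0.5072, 0.0443, 0.1322]
tcp_rot: [-1.563, -0.174, 0.174]
ft_force: [0.5, 0.5, -2.4]
finger_gap: 0.097
```

```bash
python3 chk.py
python3 - <<'E'
from rel import *
im,d=snap("scene","scene9")
cv2.imwrite("pics/s9z.png",cv2.resize(im[200:237,275:305],None,fx=16,fy=16,interpolation=cv2.INTER_LANCZOS4))
E
```

```text
hinge [0.5507 0.0547 0.1322] kin need (mm tool) [-0.27 -0.    0.07] axis tilt [ 1.e-04  7.e-04 -1.e+00] F [ 0.47  0.52 -2.36] T [0.005 0.029 0.047] t 15.8 yaw 0.2214 org z 0.0342
t 15.8 tcp [0.5072 0.0443 0.1322] yaw 0.2214 F [ 0.47  0.52 -2.36] gap 0.097
shift [-0.0005 -0.      0.0001] turn [-0.0004  0.      0.0002]
```

View pics/s9z.png

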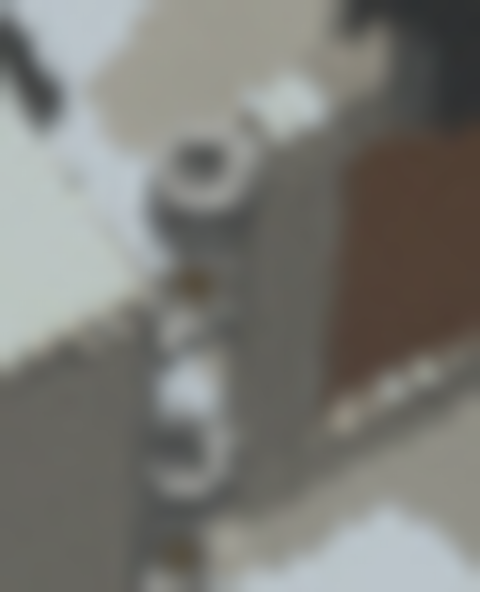

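Emit:
play_rows:
  motion:
    - {"jaw": 0, "delta_pos": [0, 0.0015, 0], "turn": [0, 0, 0]}
    - {"jaw": 0, "delta_pos": [0, 0.0015, 0], "turn": [0, 0, 0]}
    - {"jaw": 0, "delta_pos": [0, 0.0015, 0], "turn": [0, 0, 0]}
    - {"jaw": 0, "delta_pos": [0, 0.0015, 0], "turn": [0, 0, 0]}
    - {"jaw": 0, "delta_pos": [0, 0.0015, 0], "turn": [0, 0, 0]}
    - {"jaw": 0, "delta_pos": [0, 0, 0], "turn": [0, 0, 0]}
    - {"jaw": 0, "delta_pos": [0, 0, 0], "turn": [0, 0, 0]}
    - {"jaw": 0, "delta_pos": [0, 0, 0], "turn": [0, 0, 0]}
    - {"jaw": 0, "delta_pos": [0, 0, 0], "turn": [0, 0, 0]}
    - {"jaw": 0, "delta_pos": [0, 0, 0], "turn": [0, 0, 0]}

```text
time: 17.1
tcp_pos: [0.5072, 0.0443, 0.1273]
tcp_rot: [-1.563, -0.174, 0.174]
ft_force: [-0.7, -0.6, -2.5]
finger_gap: 0.1
```

```bash
python3 chk.py
```

```text
hinge [0.5507 0.0547 0.1273] kin need (mm tool) [-0.26 -0.    0.07] axis tilt [ 1.e-04  7.e-04 -1.e+00] F [-0.71 -0.56 -2.5 ] T [-0.018  0.003 -0.018] t 17.1 yaw 0.2214 org z 0.0293
t 17.1 tcp [0.5072 0.0443 0.1273] yaw 0.2214 F [-0.71 -0.56 -2.5 ] gap 0.1
shift [-0.0004 -0.      0.0001] turn [-0.0004  0.0001  0.0001]
```

Emit:
play_rows:
  motion:
    - {"jaw": 0, "delta_pos": [0, 0.0015, 0], "turn": [0, 0, 0]}
    - {"jaw": 0, "delta_pos": [0, 0.0015, 0], "turn": [0, 0, 0]}
    - {"jaw": 0, "delta_pos": [0, 0.0015, 0], "turn": [0, 0, 0]}
    - {"jaw": 0, "delta_pos": [0, 0.0015, 0], "turn": [0, 0, 0]}
    - {"jaw": 0, "delta_pos": [0, 0, 0], "turn": [0, 0, 0]}
    - {"jaw": 0, "delta_pos": [0, 0, 0], "turn": [0, 0, 0]}
    - {"jaw": 0, "delta_pos": [0, 0, 0], "turn": [0, 0, 0]}
    - {"jaw": 0, "delta_pos": [0, 0, 0], "turn": [0, 0, 0]}
    - {"jaw": 0, "delta_pos": [0, 0, 0], "turn": [0, 0, 0]}
    - {"jaw": 0, "delta_pos": [0, 0, 0], "turn": [0, 0, 0]}

```text
time: 18.35
tcp_pos: [0.5072, 0.0443, 0.1235]
tcp_rot: [-1.563, -0.174, 0.174]
ft_force: [0.6, 0.7, -2.2]
finger_gap: 0.097
```

```bash
python3 chk.py
python3 - <<'E'
from rel import *
im,d=snap("scene","scene10")
cv2.imwrite("pics/s10z.png",cv2.resize(im[200:237,275:305],None,fx=16,fy=16,interpolation=cv2.INTER_LANCZOS4))
E
```

```text
hinge [0.5507 0.0547 0.1235] kin need (mm tool) [-0.3  -0.    0.04] axis tilt [ 1.e-04  7.e-04 -1.e+00] F [ 0.64  0.68 -2.25] T [-0.004 -0.038  0.022] t 18.35 yaw 0.2214 org z 0.0255
t 18.35 tcp [0.5072 0.0443 0.1235] yaw 0.2214 F [ 0.64  0.68 -2.25] gap 0.097
shift [-0.0005 -0.      0.0001] turn [-0.0004  0.0001  0.0002]
```

View pics/s10z.png

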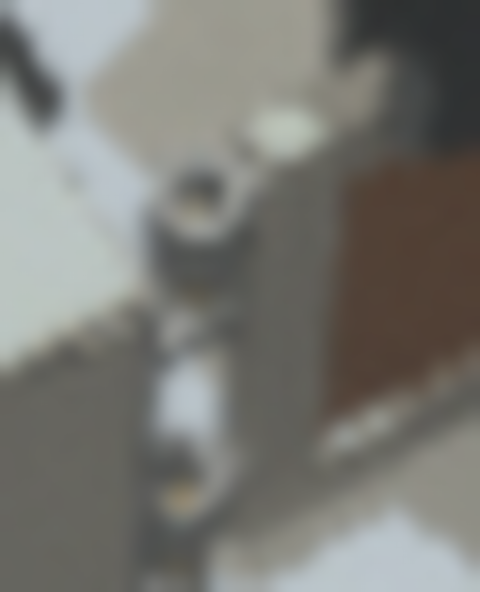

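Emit:
play_rows:
  motion:
    - {"jaw": 0, "delta_pos": [0, 0.0025, 0], "turn": [0, 0, 0]}
    - {"jaw": 0, "delta_pos": [0, 0.0025, 0], "turn": [0, 0, 0]}
    - {"jaw": 0, "delta_pos": [0, 0.0025, 0], "turn": [0, 0, 0]}
    - {"jaw": 0, "delta_pos": [0, 0.0025, 0], "turn": [0, 0, 0]}
    - {"jaw": 0, "delta_pos": [0, 0.0025, 0], "turn": [0, 0, 0]}
    - {"jaw": 0, "delta_pos": [0, 0.0025, 0], "turn": [0, 0, 0]}
    - {"jaw": 0, "delta_pos": [0, 0.0025, 0], "turn": [0, 0, 0]}
    - {"jaw": 0, "delta_pos": [0, 0, 0], "turn": [0, 0, 0]}
    - {"jaw": 0, "delta_pos": [0, 0, 0], "turn": [0, 0, 0]}
    - {"jaw": 0, "delta_pos": [0, 0, 0], "turn": [0, 0, 0]}

```text
time: 19.65
tcp_pos: [0.5073, 0.0443, 0.1122]
tcp_rot: [-1.563, -0.174, 0.174]
ft_force: [-0.4, -0.2, -2.3]
finger_gap: 0.095
```

```bash
python3 chk.py
```

```text
hinge [0.5507 0.0547 0.1122] kin need (mm tool) [-0.33 -0.    0.05] axis tilt [ 1.e-04  7.e-04 -1.e+00] F [-0.41 -0.23 -2.32] T [-0.009 -0.008  0.044] t 19.65 yaw 0.2214 org z 0.0142
t 19.65 tcp [0.5073 0.0443 0.1122] yaw 0.2214 F [-0.41 -0.23 -2.32] gap 0.095
shift [-0.0006 -0.      0.0001] turn [-0.0004  0.0001  0.0001]
```

Emit:
play_rows:
  motion:
    - {"jaw": 0, "delta_pos": [0, 0.0013, 0], "turn": [0, 0, 0]}
    - {"jaw": 0, "delta_pos": [0, 0.0013, 0], "turn": [0, 0, 0]}
    - {"jaw": 0, "delta_pos": [0, 0.0013, 0], "turn": [0, 0, 0]}
    - {"jaw": 0, "delta_pos": [0, 0.0013, 0], "turn": [0, 0, 0]}
    - {"jaw": 0, "delta_pos": [0, 0, 0], "turn": [0, 0, 0]}
    - {"jaw": 0, "delta_pos": [0, 0, 0], "turn": [0, 0, 0]}
    - {"jaw": 0, "delta_pos": [0, 0, 0], "turn": [0, 0, 0]}
    - {"jaw": 0, "delta_pos": [0, 0, 0], "turn": [0, 0, 0]}
    - {"jaw": 0, "delta_pos": [0, 0, 0], "turn": [0, 0, 0]}
    - {"jaw": 0, "delta_pos": [0, 0, 0], "turn": [0, 0, 0]}

```text
time: 20.9
tcp_pos: [0.5073, 0.0443, 0.1089]
tcp_rot: [-1.563, -0.174, 0.174]
ft_force: [-0.2, -0.9, -2.0]
finger_gap: 0.099
```

```bash
python3 chk.py
```

```text
hinge [0.5507 0.0547 0.109 ] kin need (mm tool) [-0.33 -0.    0.05] axis tilt [ 1.e-04  7.e-04 -1.e+00] F [-0.18 -0.9  -1.98] T [-0.032  0.023 -0.024] t 20.9 yaw 0.2214 org z 0.0109
t 20.9 tcp [0.5073 0.0443 0.1089] yaw 0.2214 F [-0.18 -0.9  -1.98] gap 0.099
shift [-0.0005 -0.      0.0001] turn [-0.0004  0.0001  0.0002]
```

Emit:
play_rows:
  motion:
    - {"jaw": 0, "delta_pos": [0, 0.0008, 0], "turn": [0, 0, 0]}
    - {"jaw": 0, "delta_pos": [0, 0.0008, 0], "turn": [0, 0, 0]}
    - {"jaw": 0, "delta_pos": [0, 0.0008, 0], "turn": [0, 0, 0]}
    - {"jaw": 0, "delta_pos": [0, 0, 0], "turn": [0, 0, 0]}
    - {"jaw": 0, "delta_pos": [0, 0, 0], "turn": [0, 0, 0]}
    - {"jaw": 0, "delta_pos": [0, 0, 0], "turn": [0, 0, 0]}
    - {"jaw": 0, "delta_pos": [0, 0, 0], "turn": [0, 0, 0]}
    - {"jaw": 0, "delta_pos": [0, 0, 0], "turn": [0, 0, 0]}
    - {"jaw": 0, "delta_pos": [0, 0, 0], "turn": [0, 0, 0]}
    - {"jaw": 0, "delta_pos": [0, 0, 0], "turn": [0, 0, 0]}

```text
time: 22.15
tcp_pos: [0.5073, 0.0443, 0.1079]
tcp_rot: [-1.563, -0.174, 0.174]
ft_force: [0.0, 0.2, -1.8]
finger_gap: 0.1
```

```bash
python3 chk.py
python3 - <<'E'
from rel import *
im,d=snap("scene","scene11")
cv2.imwrite("pics/s11z.png",cv2.resize(im[200:237,270:310],None,fx=16,fy=16,interpolation=cv2.INTER_LANCZOS4))
E
```

```text
hinge [0.5508 0.0547 0.1079] kin need (mm tool) [-0.36 -0.    0.04] axis tilt [ 4.e-04  7.e-04 -1.e+00] F [ 0.03  0.18 -1.77] T [ 0.014  0.134 -0.041] t 22.15 yaw 0.2215 org z 0.0099
t 22.15 tcp [0.5073 0.0443 0.1079] yaw 0.2215 F [ 0.03  0.18 -1.77] gap 0.1
shift [-0.0006 -0.      0.0001] turn [-0.0004  0.0001  0.0003]
```

View pics/s11z.png

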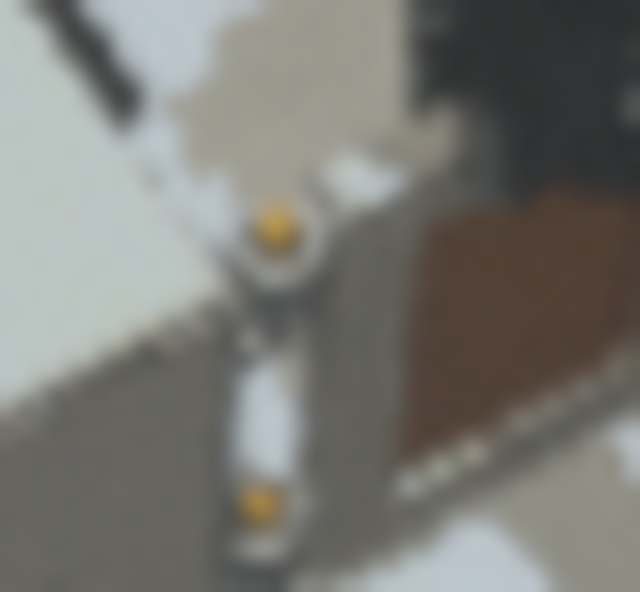

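Emit:
play_rows:
  motion:
    - {"jaw": 0.12, "delta_pos": [0, 0, 0], "turn": [0, 0, 0]}
    - {"jaw": 0.15, "delta_pos": [0, 0, 0], "turn": [0, 0, 0]}
    - {"jaw": 0.2, "delta_pos": [0, 0, 0], "turn": [0, 0, 0]}
    - {"jaw": 0.35, "delta_pos": [0, 0, 0], "turn": [0, 0, 0]}
    - {"jaw": 0.5, "delta_pos": [0, 0, 0], "turn": [0, 0, 0]}
    - {"jaw": 0.5, "delta_pos": [0, 0, 0], "turn": [0, 0, 0]}
    - {"jaw": 0.5, "delta_pos": [0, 0, 0], "turn": [0, 0, 0]}
    - {"jaw": 0.5, "delta_pos": [0, 0, 0], "turn": [0, 0, 0]}
    - {"jaw": 0.5, "delta_pos": [0, 0, 0], "turn": [0, 0, 0]}
    - {"jaw": 0.5, "delta_pos": [0, 0, 0], "turn": [0, 0, 0]}

```text
time: 23.45
tcp_pos: [0.5087, 0.0445, 0.1086]
tcp_rot: [-1.563, -0.177, 0.171]
ft_force: [-0.6, 0.5, 0.8]
finger_gap: 0.5
```

```bash
python3 chk.py
python3 - <<'E'
from rel import *
im,d=snap("scene","scene12")
cv2.imwrite("pics/s12z.png",cv2.resize(im[180:250,250:340],None,fx=8,fy=8,interpolation=cv2.INTER_LANCZOS4))
E
```

```text
hinge [0.5522 0.0549 0.1087] kin need (mm tool) [-1.81 -0.01  0.16] axis tilt [ 0.0035  0.0011 -1.    ] F [-0.61  0.5   0.76] T [0.03  0.021 0.032] t 23.45 yaw 0.2213 org z 0.0106
t 23.45 tcp [0.5087 0.0445 0.1086] yaw 0.2213 F [-0.61  0.5   0.76] gap 0.5
shift [-0.003  -0.      0.0003] turn [-0.0002  0.      0.0023]
```

View pics/s12z.png

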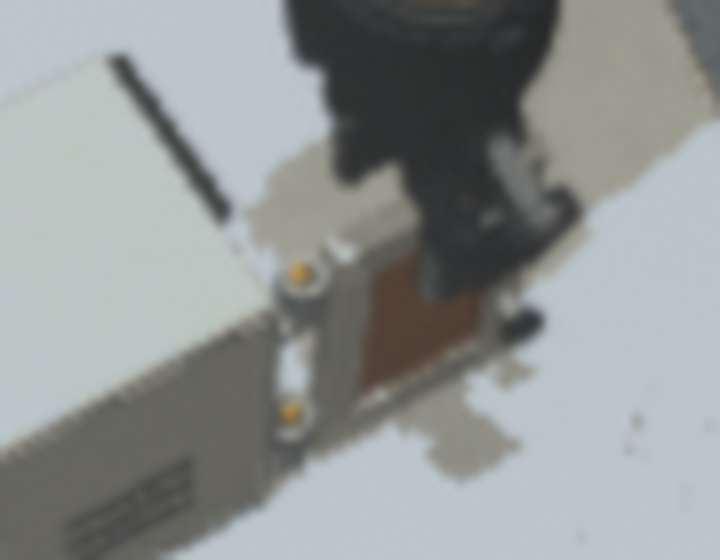

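Emit:
play_rows:
  motion:
    - {"jaw": 0.5, "delta_pos": [0, -0.03, 0], "turn": [0, 0, 0]}
    - {"jaw": 0.5, "delta_pos": [0, -0.06, 0], "turn": [0, 0, 0]}
    - {"jaw": 0.5, "delta_pos": [0, -0.06, 0], "turn": [0, 0, 0]}
    - {"jaw": 0.5, "delta_pos": [0, -0.02, 0], "turn": [0, 0, 0]}
    - {"jaw": 0.3, "delta_pos": [-0.02, 0, 0.04], "turn": [0, 0, 0]}
    - {"jaw": 0, "delta_pos": [-0.02, 0, 0.05], "turn": [0, 0, 0]}
    - {"jaw": 0, "delta_pos": [0, 0, 0], "turn": [0, 0, 0]}
    - {"jaw": 0, "delta_pos": [0, 0, 0], "turn": [0, 0, 0]}
    - {"jaw": 0, "delta_pos": [0, 0, 0], "turn": [0, 0, 0]}
    - {"jaw": 0, "delta_pos": [0, 0, 0], "turn": [0, 0, 0]}

```text
time: 24.75
tcp_pos: [0.4713, 0.0894, 0.2096]
tcp_rot: [-1.566, -0.167, 0.173]
ft_force: [-0.5, 0.4, -0.1]
finger_gap: -0.002
```

```bash
python3 chk.py
python3 - <<'E'
from rel import *
im,d=snap("scene","scene13")
cv2.imwrite("pics/s13z.png",cv2.resize(im[170:250,240:340],None,fx=7,fy=7,interpolation=cv2.INTER_LANCZOS4))
im,d=snap("top","top13")
cv2.imwrite("pics/t13z.png",cv2.resize(im[140:260,190:310],None,fx=5,fy=5,interpolation=cv2.INTER_LANCZOS4))
E
```

```text
hinge [0.5148 0.0996 0.2094] kin need (mm tool) [ 2.510e+01 -4.000e-02 -5.151e+01] axis tilt [-0.0035 -0.0018 -1.    ] F [-0.49  0.37 -0.08] T [-0.071 -0.016 -0.01 ] t 24.75 yaw 0.2164 org z 0.1116
t 24.75 tcp [0.4713 0.0894 0.2096] yaw 0.2164 F [-0.49  0.37 -0.08] gap -0.002
shift [ 0.0418 -0.0001 -0.0862] turn [ 0.0006 -0.0031 -0.0024]
```

View pics/s13z.png

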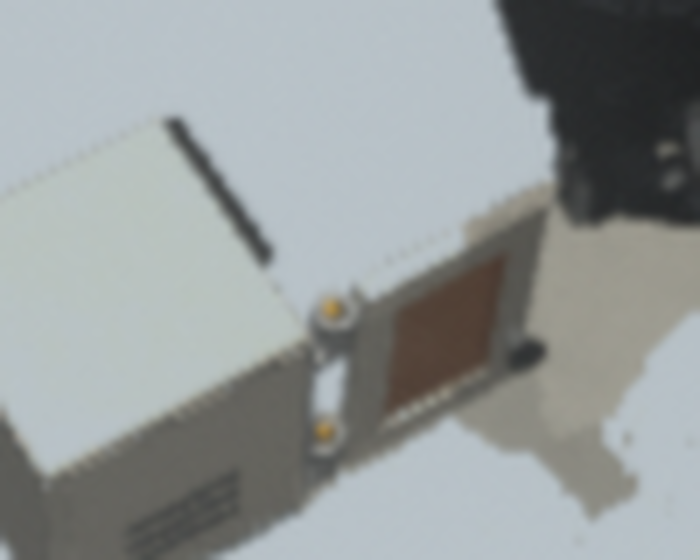

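View pics/t13z.png

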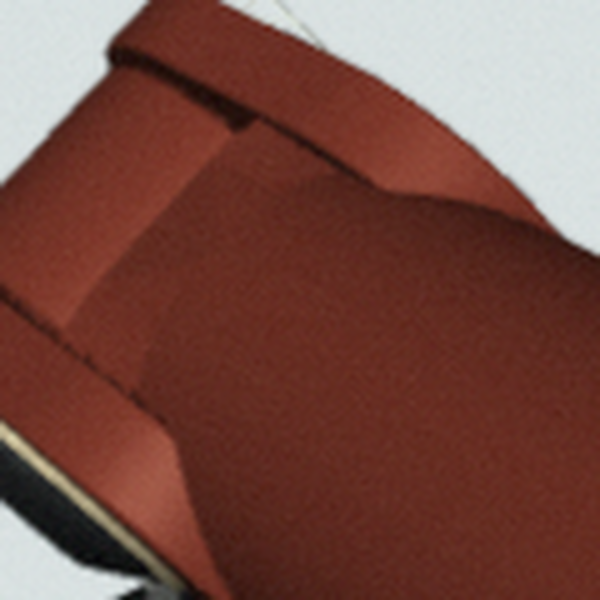

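Emit:
play_rows:
  motion:
    - {"jaw": 0, "delta_pos": [0, 0.05, 0], "turn": [0, 0, -0.0024]}
    - {"jaw": 0, "delta_pos": [0, 0.06, 0], "turn": [0, 0, 0]}
    - {"jaw": 0, "delta_pos": [0, 0.05, 0], "turn": [0, 0, 0]}
    - {"jaw": 0, "delta_pos": [0, 0.03, 0], "turn": [0, 0, 0]}
    - {"jaw": 0, "delta_pos": [0, 0, 0], "turn": [0, 0, 0]}
    - {"jaw": 0, "delta_pos": [0, 0, -0.02], "turn": [0, 0, 0]}
    - {"jaw": 0, "delta_pos": [0, 0, -0.015], "turn": [0, 0, 0]}
    - {"jaw": 0, "delta_pos": [0, 0, 0], "turn": [0, 0, 0]}
    - {"jaw": 0, "delta_pos": [0, 0, 0], "turn": [0, 0, 0]}
    - {"jaw": 0, "delta_pos": [0, 0, 0], "turn": [0, 0, 0]}

```text
time: 26.1
tcp_pos: [0.4816, 0.066, 0.0965]
tcp_rot: [-1.565, -0.175, 0.157]
ft_force: [-0.3, -0.8, 0.5]
finger_gap: 0.001
```

```bash
cat > arc.py <<'E'
from rel import *
s=arm.read_state();p=s["tcp_pos"];M=R.from_rotvec(s["tcp_rot"]).as_matrix()
pin=np.array([.5504,.0547]);ty=np.arctan2(M[1,0],M[0,0]);r=.070
rel=(M.T@np.r_[p[:2]-pin,0]);print("t",s["time"],"tcp",p.round(4),"yaw",ty.round(3),"rel mm",(1e3*rel).round(1),"F",s["ft_force"].round(2),"tilt",M[:,1].round(4))
prev=rel[[0,2]]
for th in np.arange(0,1.65,.1):
    f=th # in tool frame
    d=np.array([-np.cos(f),-np.sin(f)]);n=np.array([-np.sin(f),np.cos(f)])
    c=r*d+n*(.005+.011*np.sin(f)+.0145*np.cos(f))
    print(round(th,2),(c*1e3).round(1),"step scaled",((c-prev)/.6).round(4));prev=c
E
python3 arc.py
python3 - <<'E'
from rel import *
im,d=snap("scene","scene14")
cv2.imwrite("pics/s14z.png",cv2.resize(im[170:250,240:340],None,fx=7,fy=7,interpolation=cv2.INTER_LANCZOS4))
E
```

```text
t 26.1 tcp [0.4816 0.066  0.0965] yaw 0.212 rel mm [-64.9  -0.8  25.5] F [-0.27 -0.8   0.53] tilt [ 1.160e-02  4.000e-04 -9.999e-01]
0.0 [-70.   19.5] step scaled [-0.0085 -0.01  ]
0.1 [-71.7  13.4] step scaled [-0.0028 -0.0101]
0.2 [-72.9   7.1] step scaled [-0.0019 -0.0106]
0.3 [-73.4   0.4] step scaled [-0.0009 -0.0111]
0.4 [-73.3  -6.4] step scaled [ 0.0002 -0.0114]
0.5 [-72.5 -13.4] step scaled [ 0.0014 -0.0116]
0.6 [-70.9 -20.4] step scaled [ 0.0027 -0.0117]
0.7 [-68.5 -27.4] step scaled [ 0.004  -0.0116]
0.8 [-65.3 -34.2] step scaled [ 0.0053 -0.0114]
0.9 [-61.2 -40.8] step scaled [ 0.0067 -0.011 ]
1.0 [-56.4 -47. ] step scaled [ 0.008  -0.0103]
1.1 [-50.8 -52.7] step scaled [ 0.0093 -0.0095]
1.2 [-44.5 -57.8] step scaled [ 0.0105 -0.0085]
1.3 [-37.5 -62.2] step scaled [ 0.0116 -0.0074]
1.4 [-29.9 -65.9] step scaled [ 0.0126 -0.0061]
1.5 [-21.9 -68.6] step scaled [ 0.0134 -0.0046]
1.6 [-13.5 -70.4] step scaled [ 0.014 -0.003]
```

View pics/s14z.png

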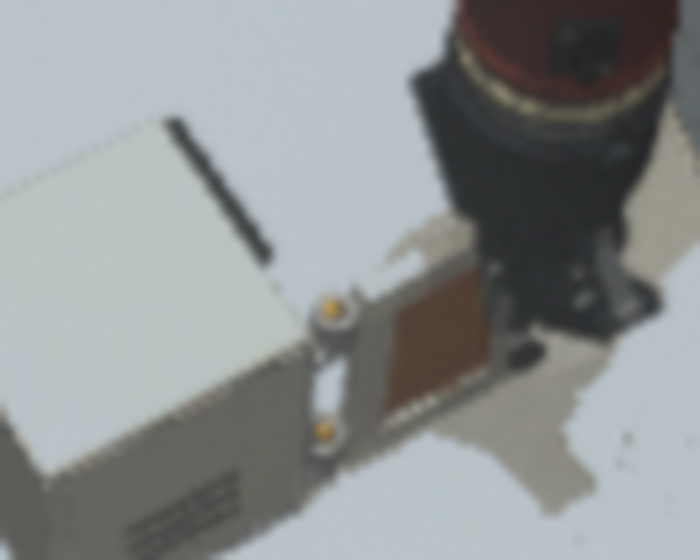

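Emit:
play_rows:
  motion:
    - {"jaw": 0, "delta_pos": [-0.0085, 0, -0.008], "turn": [0, 0, 0.007]}
    - {"jaw": 0, "delta_pos": [-0.003, 0, -0.01], "turn": [0, 0, 0]}
    - {"jaw": 0, "delta_pos": [-0.002, 0, -0.01], "turn": [0, 0, 0]}
    - {"jaw": 0, "delta_pos": [-0.001, 0, -0.011], "turn": [0, 0, 0]}
    - {"jaw": 0, "delta_pos": [0, 0, -0.0115], "turn": [0, 0, 0]}
    - {"jaw": 0, "delta_pos": [0.0014, 0, -0.0115], "turn": [0, 0, 0]}
    - {"jaw": 0, "delta_pos": [0.0027, 0, -0.0115], "turn": [0, 0, 0]}
    - {"jaw": 0, "delta_pos": [0.004, 0, -0.0115], "turn": [0, 0, 0]}
    - {"jaw": 0, "delta_pos": [0, 0, 0], "turn": [0, 0, 0]}
    - {"jaw": 0, "delta_pos": [0, 0, 0], "turn": [0, 0, 0]}

```text
time: 27.4
tcp_pos: [0.4892, 0.0116, 0.0964]
tcp_rot: [-1.566, -0.166, 0.166]
ft_force: [-0.4, -0.3, -0.0]
finger_gap: 0.001
```

```bash
python3 arc.py|head -1
python3 - <<'E'
from rel import *
im,d=snap("scene","scene15")
cv2.imwrite("pics/s15z.png",cv2.resize(im[170:250,240:340],None,fx=7,fy=7,interpolation=cv2.INTER_LANCZOS4))
E
```

```text
t 27.4 tcp [0.4892 0.0116 0.0964] yaw 0.212 rel mm [-68.9   0.1 -29.2] F [-0.4  -0.27 -0.01] tilt [-1.e-04 -2.e-03 -1.e+00]
```

View pics/s15z.png

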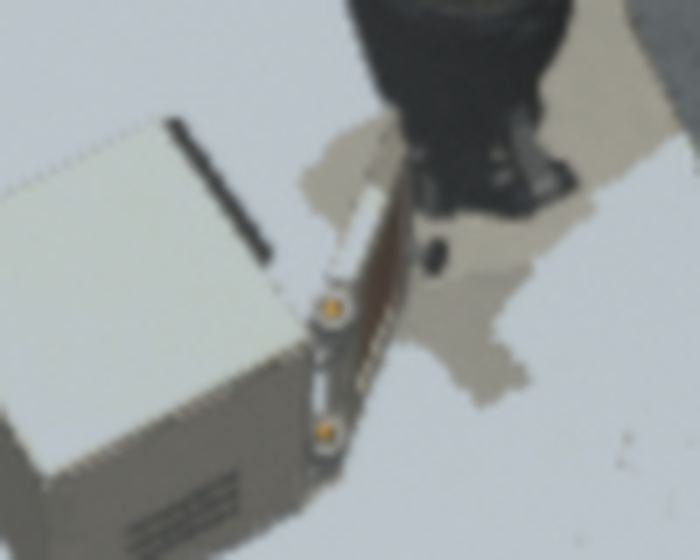

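Emit:
play_rows:
  motion:
    - {"jaw": 0, "delta_pos": [0.005, 0, -0.0114], "turn": [0, 0, 0]}
    - {"jaw": 0, "delta_pos": [0.0067, 0, -0.011], "turn": [0, 0, 0]}
    - {"jaw": 0, "delta_pos": [0.008, 0, -0.0103], "turn": [0, 0, 0]}
    - {"jaw": 0, "delta_pos": [0.0093, 0, -0.0095], "turn": [0, 0, 0]}
    - {"jaw": 0, "delta_pos": [0.0105, 0, -0.0085], "turn": [0, 0, 0]}
    - {"jaw": 0, "delta_pos": [0.0116, 0, -0.0074], "turn": [0, 0, 0]}
    - {"jaw": 0, "delta_pos": [0, 0, 0], "turn": [0, 0, 0]}
    - {"jaw": 0, "delta_pos": [0, 0, 0], "turn": [0, 0, 0]}
    - {"jaw": 0, "delta_pos": [0, 0, 0], "turn": [0, 0, 0]}
    - {"jaw": 0, "delta_pos": [0, 0, 0], "turn": [0, 0, 0]}

```text
time: 28.7
tcp_pos: [0.529, -0.0174, 0.0963]
tcp_rot: [-1.566, -0.167, 0.168]
ft_force: [-0.0, -1.1, -0.3]
finger_gap: 0.002
```

```bash
python3 arc.py|head -1
python3 - <<'E'
from rel import *
im,d=snap("scene","scene16")
cv2.imwrite("pics/s16z.png",cv2.resize(im[170:250,240:340],None,fx=7,fy=7,interpolation=cv2.INTER_LANCZOS4))
E
```

```text
t 28.7 tcp [ 0.529  -0.0174  0.0963] yaw 0.213 rel mm [-36.1   0.1 -65.9] F [-0.  -1.1 -0.3] tilt [-3.0e-04 -1.9e-03 -1.0e+00]
```

View pics/s16z.png

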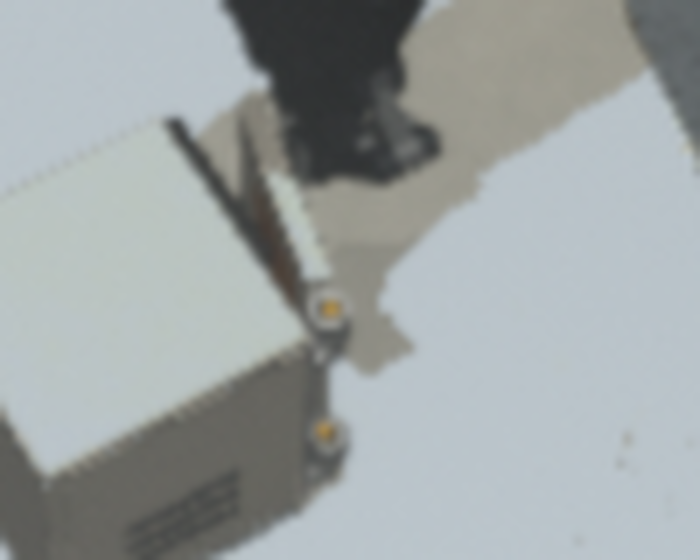

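Emit:
play_rows:
  motion:
    - {"jaw": 0, "delta_pos": [0.006, 0, -0.002], "turn": [0, 0, 0]}
    - {"jaw": 0, "delta_pos": [0.006, 0, -0.002], "turn": [0, 0, 0]}
    - {"jaw": 0, "delta_pos": [0.006, 0, -0.001], "turn": [0, 0, 0]}
    - {"jaw": 0, "delta_pos": [0.005, 0, -0.001], "turn": [0, 0, 0]}
    - {"jaw": 0, "delta_pos": [0.002, 0, 0], "turn": [0, 0, 0]}
    - {"jaw": 0, "delta_pos": [0.002, 0, 0], "turn": [0, 0, 0]}
    - {"jaw": 0, "delta_pos": [0, 0, 0], "turn": [0, 0, 0]}
    - {"jaw": 0, "delta_pos": [0, 0, 0], "turn": [0, 0, 0]}
    - {"jaw": 0, "delta_pos": [0, 0, 0], "turn": [0, 0, 0]}
    - {"jaw": 0, "delta_pos": [0, 0, 0], "turn": [0, 0, 0]}

```text
time: 30.0
tcp_pos: [0.5465, -0.0174, 0.0962]
tcp_rot: [-1.566, -0.166, 0.168]
ft_force: [0.3, -0.3, 0.5]
finger_gap: 0.001
```

```bash
python3 arc.py|head -1
```

```text
t 30.0 tcp [ 0.5465 -0.0174  0.0962] yaw 0.213 rel mm [-19.1   0.1 -69.7] F [ 0.25 -0.29  0.49] tilt [-8.e-04 -2.e-03 -1.e+00]
```

Now millimetre steps until the seal is felt.

Emit:
play_rows:
  motion:
    - {"jaw": 0, "delta_pos": [0.0015, 0, 0], "turn": [0, 0, 0]}
    - {"jaw": 0, "delta_pos": [0.0015, 0, 0], "turn": [0, 0, 0]}
    - {"jaw": 0, "delta_pos": [0.0015, 0, 0], "turn": [0, 0, 0]}
    - {"jaw": 0, "delta_pos": [0, 0, 0], "turn": [0, 0, 0]}
    - {"jaw": 0, "delta_pos": [0, 0, 0], "turn": [0, 0, 0]}
    - {"jaw": 0, "delta_pos": [0, 0, 0], "turn": [0, 0, 0]}
    - {"jaw": 0, "delta_pos": [0, 0, 0], "turn": [0, 0, 0]}
    - {"jaw": 0, "delta_pos": [0, 0, 0], "turn": [0, 0, 0]}
    - {"jaw": 0, "delta_pos": [0, 0, 0], "turn": [0, 0, 0]}
    - {"jaw": 0, "delta_pos": [0, 0, 0], "turn": [0, 0, 0]}

```text
time: 31.25
tcp_pos: [0.5471, -0.0173, 0.096]
tcp_rot: [-1.567, -0.163, 0.172]
ft_force: [-1.6, -0.6, 0.9]
finger_gap: -0.003
```

```bash
python3 arc.py|head -1
python3 - <<'E'
from rel import *
im,d=snap("scene","scene17")
cv2.imwrite("pics/s17z.png",cv2.resize(im[170:250,240:340],None,fx=7,fy=7,interpolation=cv2.INTER_LANCZOS4))
E
```

```text
t 31.25 tcp [ 0.5471 -0.0173  0.096 ] yaw 0.213 rel mm [-18.5   0.2 -69.7] F [-1.64 -0.64  0.93] tilt [-0.0055 -0.0028 -1.    ]
```

View pics/s17z.png

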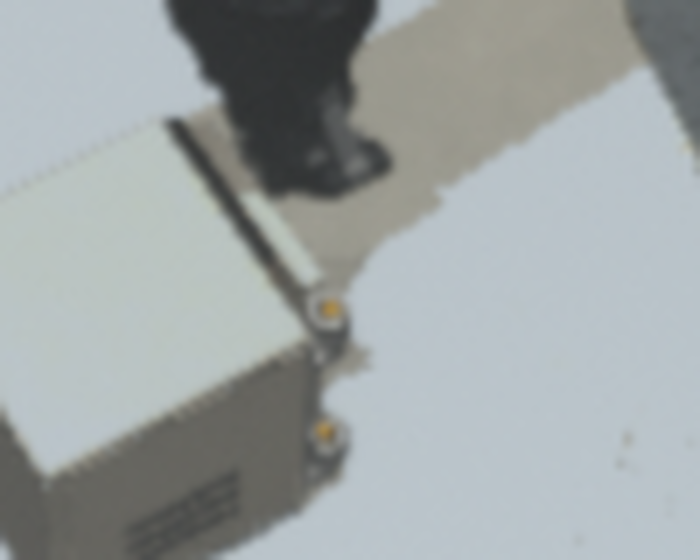

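Emit:
play_rows:
  motion:
    - {"jaw": 0, "delta_pos": [0.002, 0, 0], "turn": [0, 0, 0]}
    - {"jaw": 0, "delta_pos": [0.002, 0, 0], "turn": [0, 0, 0]}
    - {"jaw": 0, "delta_pos": [0, 0, 0], "turn": [0, 0, 0]}
    - {"jaw": 0, "delta_pos": [-0.005, 0, 0], "turn": [0, 0, 0]}
    - {"jaw": 0, "delta_pos": [-0.01, 0, 0], "turn": [0, 0, 0]}
    - {"jaw": 0, "delta_pos": [-0.03, 0, 0], "turn": [0, 0, 0]}
    - {"jaw": 0, "delta_pos": [-0.04, 0, 0], "turn": [0, 0, 0]}
    - {"jaw": 0, "delta_pos": [0, -0.05, 0.08], "turn": [0, 0, 0]}
    - {"jaw": 0, "delta_pos": [0, -0.05, 0.08], "turn": [0, 0, 0]}
    - {"jaw": 0, "delta_pos": [0, -0.05, 0.08], "turn": [0, 0, 0]}

```text
time: 32.55
tcp_pos: [0.4712, 0.1119, 0.1865]
tcp_rot: [-1.568, -0.159, 0.157]
ft_force: [0.9, 0.8, 0.0]
finger_gap: -0.004
```

Emit:
play_rows:
  motion:
    - {"jaw": 0, "delta_pos": [0, 0, 0.08], "turn": [0, 0, 0]}
    - {"jaw": 0, "delta_pos": [0, 0, 0.08], "turn": [0, 0, 0]}
    - {"jaw": 0, "delta_pos": [0, 0, 0.08], "turn": [0, 0, 0]}
    - {"jaw": 0, "delta_pos": [0, 0, 0], "turn": [0, 0, 0]}
    - {"jaw": 0, "delta_pos": [0, 0, 0], "turn": [0, 0, 0]}
    - {"jaw": 0, "delta_pos": [0, 0, 0], "turn": [0, 0, 0]}
    - {"jaw": 0, "delta_pos": [0, 0, 0], "turn": [0, 0, 0]}
    - {"jaw": 0, "delta_pos": [0, 0, 0], "turn": [0, 0, 0]}
    - {"jaw": 0, "delta_pos": [0, 0, 0], "turn": [0, 0, 0]}
    - {"jaw": 0, "delta_pos": [0, 0, 0], "turn": [0, 0, 0]}

```text
time: 33.8
tcp_pos: [0.4457, 0.2604, 0.1906]
tcp_rot: [-1.561, -0.173, 0.143]
ft_force: [0.1, -0.4, -0.3]
finger_gap: 0.003
```

```bash
python3 arc.py|head -1
python3 - <<'E'
from rel import *
im,d=snap("scene","scene18")
cv2.imwrite("pics/s18z.png",cv2.resize(im[170:250,240:340],None,fx=7,fy=7,interpolation=cv2.INTER_LANCZOS4))
im,d=snap("top","top18")
cv2.imwrite("pics/t18z.png",cv2.resize(im[135:235,195:295],None,fx=6,fy=6,interpolation=cv2.INTER_LANCZOS4))
cv2.imwrite("pics/t18.png",im)
E
```

```text
t 33.8 tcp [0.4457 0.2604 0.1906] yaw 0.202 rel mm [-61.4  -0.7 222.5] F [ 0.14 -0.43 -0.25] tilt [ 0.0187  0.0063 -0.9998]
```

View pics/s18z.png

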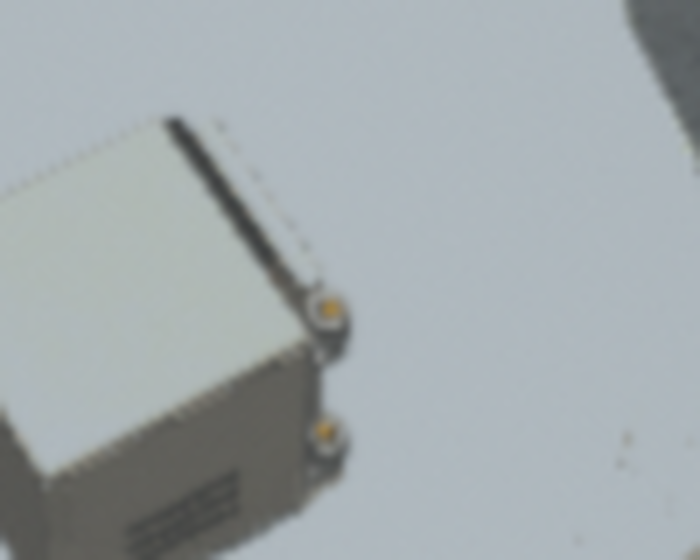

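View pics/t18z.png

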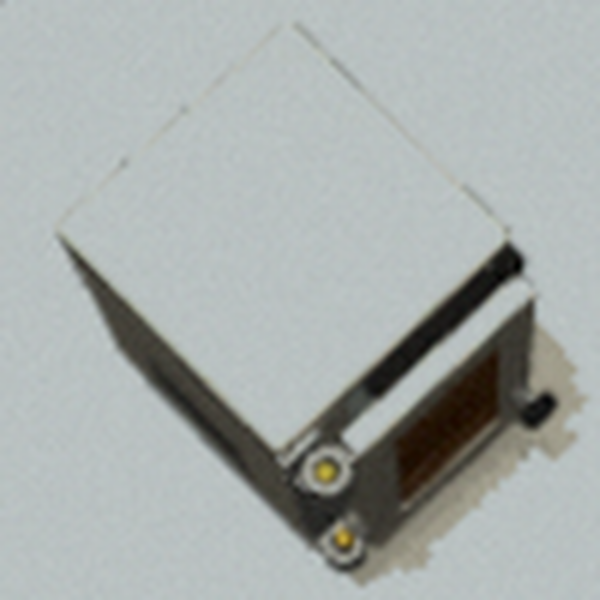

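View pics/t18.png

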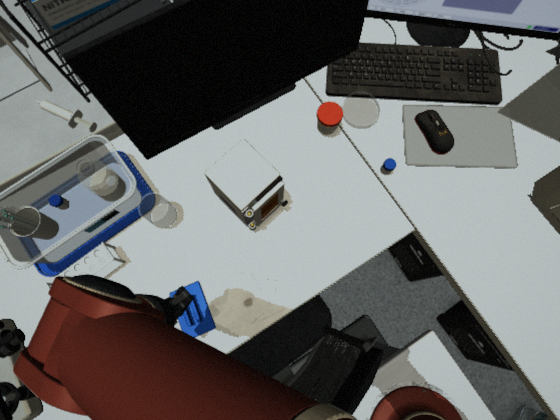

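Run:
```python
from rel import *
im=cv2.imread("pics/t18.png")
cv2.imwrite("pics/t18y.png",cv2.resize(im[170:225,240:295],None,fx=11,fy=11,interpolation=cv2.INTER_CUBIC))
for n,o,f,L in(("top",(195,135),6,dict(fe_in=(520,279),fe_out=(536,293),pin=(326,468),c1=(280,453),c2=(509,237))),("scene",(240,170),7,dict(fe_out=(221,122),pin=(332,309),c1=(310,341),c2=(165,118)))):
    W={}
    for k,(a,b) in L.items():
        W[k]=pz(n,o[0]+(a+.5)/f-.5,o[1]+(b+.5)/f-.5,{"pin":.147,"fe_in":.15,"fe_out":.15}.get(k,.152))[:2]
    e=W["c2"]-W["c1"];e/=np.linalg.norm(e);x=np.array([-e[1],e[0]]) # along -y cab ; 
    for k in W:
        d=W[k]-W["c1"];print(n,k,(1e3*np.array([d@e,d@x])).round(1))
```

```text
top fe_in [ 97.6 -12.5]
top fe_out [ 97.9 -19.7]
top pin [  7.7 -13. ]
top c1 [0. 0.]
top c2 [104.9   0. ]
scene fe_out [ 96.9 -17.9]
scene pin [  9.6 -14.9]
scene c1 [0. 0.]
scene c2 [107.6  -0. ]
```

View pics/t18y.png

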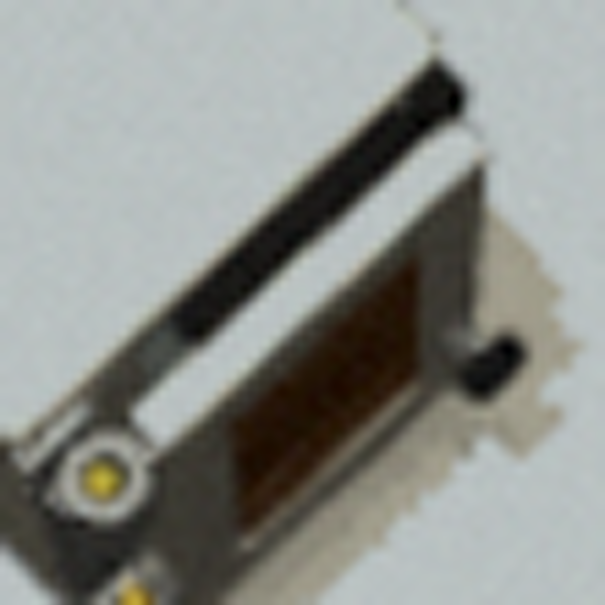

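```bash
python3 -c "
from h import *
print(arm.hand_in())"
```

```text
the job is handed in; nothing more can be done
None
```

The door is hung on both pins, let go while standing open, and pushed shut against the seal. I handed the job in at about 34 s of the 72 s allowed. The hand-in reports no verdict, so what follows rests on my own checks.

**Hanging:** I gripped the door across its top third and lined it up over the pins with the scene camera. It then went down in steps of 0.5 to 1.5 mm, slowest at the end. Wrist force stayed close to the door's own weight, about 2 N down. A light moment showed it reaching the shoulders, with the reckoned door height within about 1 mm of fully down. After release, the scene picture showed both brass pins standing slightly proud of the knuckles.

**Closing:** I pushed the outside face round its arc with closed fingers. At the seal, about 2.7 mm of commanded push moved the tool only 0.6 mm at about 1.6 N. I gave one more small push and backed away.

**Last checks:**
- **Door angle:** the two cameras disagreed slightly. The top camera read about 0.03 rad open, and the scene camera about 0.01 to 0.02 rad the other way. Both are inside the 0.08 rad limit, so I did not push again.
- **Bystanders:** the cup, beaker and jar sit where they were at the start in the top picture. I could not see the vial behind the door, so I did not check it, but nothing of the robot went inside the cabinet.
- **Cabinet force:** I could not measure the force between door and cabinet directly. I judged it only from the small wrist forces.

**Slide estimate:** my fit put the hinge strip at about 14.6 mm using both cameras and 18.6 mm using the scene camera alone. I used the scene camera's pin position, and the door went on with it.

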